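Load grinding balls into a milling jar with the scoop and close the swing cover

ROBOT

A 6-joint arm with a two-finger parallel gripper is mounted at the origin on the work surface. World frame = base frame: x ahead of the robot, y to its left, z up, the work surface at z = 0. Lengths are in mm, angles in rad, forces in N, time in s.
With the tool pointing down it reaches from about 400 to 925 mm from the base axis. Payload 12.5 kg.
Tool frame: the origin (TCP) lies midway between the tips of the shut fingers; the grasp point (between the pads) lies 19 mm behind it; z points along the fingers, y is the line along which they close (so a half turn about z gives the same grasp; the last joint's range is limited). The gripper opens to 95 mm and grips with 3 to 60 N. Pads are 20 mm wide; open, the fingers measure 119 mm over their backs; the gripper's body (75 mm by 180 mm) begins 59 mm behind the grasp point.
Start: joints at [-1.37, 0.491, 1.559, -0, 1.092, -0.106], TCP at [188.78, -595.83, 180.361] pointing down, gripper open.
Joint ranges: [-3.1, 3.1], [-0.84, 2.19], [0.05, 2.79], [-1.13, 4.28], [0.06, 2.93], [-2.69, 2.69]. Speed limits (rad/s): [2.22, 2.22, 2.79, 3.14, 3.14, 3.14].

INTERFACE

Orientations are given as [roll, pitch, yaw] about the fixed x, y, z axes, in that order (R = Rz(yaw) Ry(pitch) Rx(roll)).
In Python, from cell import readout, eyes, env gives the robot as it stands.
- The arm moves only by the tool move_arm, never from a script. Its argument "plan" is a list of rows, each a list of 3 entries, a list of its own where there are three numbers: the turn, a rotation vector about the tool's x, y, z in degrees, then the shift along the tool's x, y, z in m, then the gripper command: -1 is shut, 1 is fully open, values between are in proportion. In form: [[[ax, ay, az], [x, y, z], jaw], ...]. A call has 1 to 5 rows; each row is the pose to reach, as a shift and turn from the pose commanded when the call began, along the tool's axes at that moment; what a row does not reach only later rows make up. A row lasts 1/8 s, in which the tool goes at most 62.5 mm and 10.7 degrees, less where a joint would pass 70% of its speed; a pose out of reach is approached as far as the arm can. A call with a gripper value outside its range is refused whole. The fingers move at their own pace and stop on an object; the grip force is fixed at half the most. Time passes only in rows, so rows that repeat a pose let the fingers close. It gives the time, the measured TCP pose, the force, the opening and the grip force at its end, in the units of the state.
- readout.state(): the state, without advancing time (a new reading comes with each control period).
- eyes.read_camera(name): name is "side" or "top" or "wrist"; returns a dict with "img" (480x640x3 uint8, red, green, blue), "K" (3x3 intrinsics, pixels), "extrinsics" (4x4, takes a point from camera to world coordinates). Camera axes: x right, y up, looking along -z (the intrinsics and any distortion apply to the point x, -y, -z); pixel columns grow to the right and rows downward; lengths in mm; the calibration is good to about 2 mm. The wrist camera is an equidistant fisheye: a pixel r from the principal point sees the ray r / f radians off the axis. A picture is of the moment at which its call begins. There is no depth.
- env.job_done(): hands the job in; it is judged then, once.
Trained networks look in a picture, given as the dict that the camera call returned (one of the last four; its "shot" number tells which), for a name from the list of things; names that differ only in an ending like _2 or _b are one class to them, and where a whole thing is asked for, a point or a joint stands for the part that bears it (a point fixed in the world has none). Each returns a list of dicts, best first, with "score" (0 to 1); they miss things now and then, are a little off and sometimes report something else, mostly with a low value. They report only what shows in the picture. A call takes as long as a camera call. They do not tell look-alikes from the thing itself.
- eyes.cut_out(picture, name): "mask" (480x640 bool, what is visible of it) and "uv" ([column, row] in pixels, amid what is visible of it).
The state is a dict: "t": time; "joints": joint angles; "qvel": joint speeds; "tau": joint torques, N m; "eef_pos": TCP position; "tcp_rot": TCP orientation; "ft_force": force on the tool from outside, world axes, zero at the start; "moment": the same for the moment, N m; "opening": opening from 0.0 (shut) to 1.0 (fully open); "grip_force": force on a finger pad.
Only numpy, scipy, OpenCV 4.12 (cv2) and the standard library are available. Lean on these libraries where they do the work, as an engineer would, in place of code of your own. Each camera call takes 0.05 s, during which the arm holds its last target. There are 200 camera calls.

TASK

With the scoop, load at least three of the grinding balls from the tray into the milling jar; do not touch the balls with the fingers, and leave no ball anywhere but in the jar or in the tray. Then swing the jar's cover fully shut over its mouth, against its stop, and leave the scoop standing flat on the bench. Leave the other objects where they are.

Things in the scene. Friction and masses are not known exactly. Their poses are not given: they have to be found in the camera images.
- tray: shallow steel tray fixed to the bench, 215 (x) x 90 (y) mm, 30 mm high, sheet 3 mm thick, inner width 84 mm. Origin: on its underside. Its flat inner floor, 3 mm above the bench, runs from x = -100 mm to x = 85 mm; there a 45 degree ramp begins and climbs to the far (+x) rim at x = 112 mm. The balls start between x = 10 and 85 mm; the -x half is empty.
- scoop: loose steel scoop, flat on the bench. Origin: on its flat underside, below the middle of the upright handle. +x points out of its mouth: lip at x = 75 mm, blade 60 mm wide (56 inside), floor 2 mm, back wall at x = 14 mm, 30 mm high; side walls 30, then 18 mm high, end 7 mm behind the lip; underside ends at x = -14 mm. Black handle 26 (x) x 14 (y) mm, from z = 36 to 98 mm. 100 to 200 g
- scoop_grip (a point): point in the handle on the scoop's z axis, 68 mm above its underside, where to pinch it across its 14 mm (scoop y)
- jar: open round steel milling jar in a holder, fixed to the bench. Origin: bench level under the middle of the jar. Jar outer diameter 80, inner diameter 74 mm; rim 66 mm and inner floor 13 mm above the bench. Holder base plate 110 (x) x 150 (y) x 8 mm. An upright pin of 16 mm diameter stands at x = 0, y = 58 mm and carries the swing cover.
- jar_mouth (a point): centre of the jar's mouth at rim height (66 mm above the bench)
- jar_in (a point): middle of the space inside the jar, 37 mm above the bench (the inner floor is 13 mm above the bench)
- cover_pin (a point): turning axis (vertical) of the swing cover, 58 mm to +y of the jar's centre, 72 mm above the bench
- cover_knob (a point): top centre of the upright black knob on the swing cover: 12 mm diameter, 34 mm tall, standing on the middle of the cover plate, 58 mm from the pin; its top is 106 mm above the bench. The cover is an aluminium disc of 82 mm diameter and 4 mm thick, top 72 mm above the bench
- cover (a joint): angle of the swing cover about its pin: 0 is over the mouth and against its stop (the knob over the jar's centre), it grows as it swings open, counter-clockwise seen from above, to 2.4; at the start 1.65 to 2.2. It stays where it is left.
- bottle: amber bottle 66 mm diameter, 150 mm tall, bystander; origin at the centre of its base
- pot: white plastic pot 56 mm diameter, 60 mm tall, bystander; origin at the centre of its base
- ball0: centre of a steel grinding ball, 16 mm diameter, 17 g; starts in the tray. All five balls are alike.
- ball1: centre of a steel grinding ball, 16 mm diameter, 17 g; starts in the tray. All five balls are alike.
- ball2: centre of a steel grinding ball, 16 mm diameter, 17 g; starts in the tray. All five balls are alike.
- ball3: centre of a steel grinding ball, 16 mm diameter, 17 g; starts in the tray. All five balls are alike.
- ball4: centre of a steel grinding ball, 16 mm diameter, 17 g; starts in the tray. All five balls are alike.
There are look-alikes about, which are no part of the job. Of the things like the jar, leave any that is pink; of the rest the smaller one is meant.

How it is judged:
By the outcome, as a careful person would: the job done as asked, in the order asked, and still so for the second after the job is handed in, with the robot touching nothing.
It also fails if it takes over 69 s, if anything falls off the work surface, if the arm or the gripper's body presses on something with over 40 N, if the wrist force passes 120 N, or if a joint passes its speed limit or range.

## Working session

There is one attempt and no reset: what is moved stays moved. The work goes in short steps, Python scripts to look and compute and a tool call to move; the robot and the scene stay as the last step left them, time stands still between calls to the robot, and variables do not carry over. Pictures are saved under pics/ and viewed, at most 10 in all, crops included, and the job is handed in when it is done.

Besides the shell and the picture viewer there is one more tool, called after ">>>" by a JSON object that holds its "api" and its "payload", one argument or row to a line. move_arm: Moves the arm, as the interface text tells. Its arguments: {"type":"object","properties":{"plan":{"type":"array","items":{"type":"array"}}},"required":["plan"]}

```bash
ls; mkdir -p pics; cat > h.py <<'E'
import numpy as np, cv2
from cell import readout, eyes, env
from scipy.spatial.transform import Rotation as R
def ray(c,uv):
    K=c["K"];E=np.array(c["extrinsics"]);u,v=uv
    x=(u-K[0][2])/K[0][0];y=(v-K[1][2])/K[1][1]
    if c.get("name")=="wrist":
        r=np.hypot(x,y)+1e-12; d=np.array([x/r*np.sin(r),-y/r*np.sin(r),-np.cos(r)])
    else: d=np.array([x,-y,-1.])
    d=E[:3,:3]@d; return E[:3,3],d/np.linalg.norm(d)
def onz(c,uv,z):
    o,d=ray(c,uv); return o+d*(z-o[2])/d[2]
def tri(*cu):
    A=0;b=0
    for c,uv in cu:
        o,d=ray(c,uv);P=np.eye(3)-np.outer(d,d);A=A+P;b=b+P@o
    return np.linalg.solve(A,b)
def proj(c,p):
    E=np.array(c["extrinsics"]);K=c["K"];q=E[:3,:3].T@(np.array(p,float)-E[:3,3]);x,y,z=q[0],-q[1],-q[2]
    if c.get("name")=="wrist":
        r=np.hypot(x,y)+1e-12;t=np.arctan2(r,z);x,y=x/r*t,y/r*t
    else:x,y=x/z,y/z
    return np.array([x*K[0][0]+K[0][2],y*K[1][1]+K[1][2]])
def cam(n):
    c=eyes.read_camera(n);c["name"]=n;return c
def save(c,f,crop=None,s=1):
    im=c["img"] if not isinstance(c,np.ndarray) else c
    if crop:x0,y0,x1,y1=crop;im=im[y0:y1,x0:x1]
    cv2.imwrite("pics/"+f,cv2.resize(im[:,:,::-1],None,fx=s,fy=s,interpolation=cv2.INTER_CUBIC))
E
python3 - <<'E'
from h import *
np.set_printoptions(precision=1,suppress=True)
s=readout.state();print(s)
t=cam("top");sd=cam("side")
print([k for k in t],t["K"],t["extrinsics"])
save(t,"top0.png");save(sd,"side0.png")
for n in ["tray","scoop","jar","cover_knob","ball0","bottle","pot"]:
  for nm,c in(("top",t),("side",sd)):
    for d in eyes.cut_out(c,n):print(n,nm,round(d["score"],2),np.array(d["uv"]),d["mask"].sum(),onz(c,d["uv"],0))
E
```

```text
pics
{'t': 0.0, 'joints': array([-1.4,  0.5,  1.6, -0. ,  1.1, -0.1]), 'qvel': array([ 0.,  0., -0.,  0., -0., -0.]), 'tau': array([ -0. , -61.3, -25.8,   0.1,   0. ,  -0. ]), 'eef_pos': array([ 188.7, -595.5,  179.7]), 'tcp_rot': array([-3.1, -0. ,  0.3]), 'ft_force': array([-1.7,  0.7,  0. ]), 'moment': array([-0. , -0.1, -0. ]), 'grip_force': 0.0, 'opening': 0.9984717711688983}
['img', 'K', 'extrinsics', 'shot', 'name'] [[589.9   0.  321.7]
 [  0.  589.9 237.8]
 [  0.    0.    1. ]] [[  -0.     1.    -0.2  355.9]
 [  -1.    -0.    -0.   -51.1]
 [  -0.     0.2    1.  1354.6]
 [   0.     0.     0.     1. ]]
tray top 0.94 [186.6 268.3] 4009 [520.3 278.4   0. ]
tray side 0.76 [262.8 379. ] 5373 [525.5 259.2   0. ]
scoop top 0.93 [301.3 249.1] 971 [559.8  12.    0. ]
scoop top 0.21 [339.4 171.8] 534 [743.5 -80.8   0. ]
scoop side 0.96 [311.1 284.6] 1242 [569.9 -12.9   0. ]
scoop side 0.49 [340.9 228.5] 703 [ 603.1 -233.6    0. ]
scoop side 0.39 [246.2 364. ] 43 [574.2 244.6   0. ]
scoop side 0.3 [361.9 234.6] 2651 [ 543.7 -235.4    0. ]
jar top 0.78 [491.  326.6] 5681 [ 373.9 -415.2   
[... 825 characters left out ...]
 0.44 [360.9 233.9] 2734 [ 547.2 -236.9    0. ]
ball0 side 0.6 [257.8 366.2] 56 [550.8 238.4   0. ]
ball0 side 0.58 [247.5 257.1] 1471 [755.8 -25.8   0. ]
ball0 side 0.45 [250.2 375.4] 52 [551.8 263.6  -0. ]
bottle top 0.93 [291.1 182.4] 965 [720.1  34.2   0. ]
bottle top 0.57 [189.  267.6] 4049 [521.8 272.8   0. ]
bottle top 0.24 [301.6 247.9] 953 [562.7  11.2   0. ]
bottle side 0.96 [245.6 258. ] 1478 [758.1 -20.8  -0. ]
bottle side 0.62 [248.5 375.3] 38 [554.8 265.    0. ]
bottle side 0.49 [361.6 234.8] 2680 [ 544.  -234.3    0. ]
pot top 0.68 [391.8 258.2] 3803 [ 534.3 -197.1    0. ]
pot top 0.67 [341.4 172.1] 552 [742.6 -85.5   0. ]
pot side 0.63 [262.7 235.9] 530 [ 768.4 -113.4   -0. ]
```

View pics/top0.png

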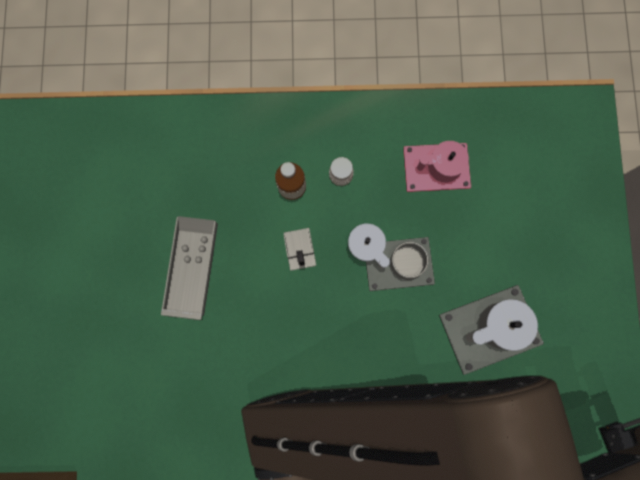

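View pics/side0.png

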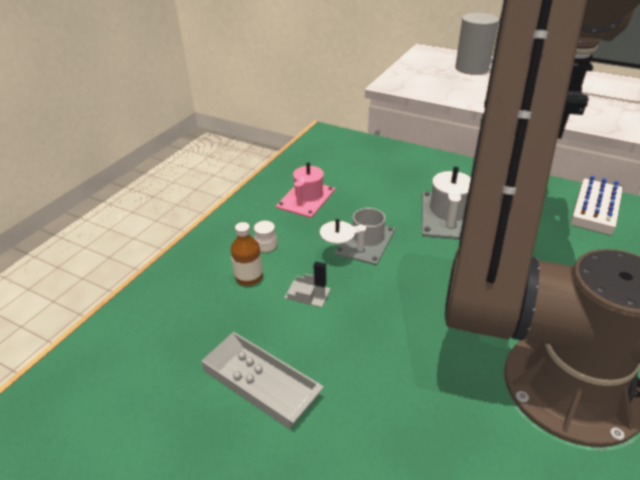

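Jar candidates in the top view are pink (440,165), small grey (400,262) and large grey (495,327). With pink excluded, the smaller of the two grey ones, at (400,262), should be the jar. I'll confirm that in a crop.

```bash
python3 - <<'E'
from h import *
np.set_printoptions(precision=1,suppress=True)
t=cam("top");sd=cam("side")
im=t["img"]
a=cv2.resize(im[212:332,155:225],None,fx=5,fy=5,interpolation=cv2.INTER_CUBIC) #350x600
b=cv2.resize(im[215:305,275:440],None,fx=2.7,fy=2.7,interpolation=cv2.INTER_CUBIC)
c=cv2.resize(im[130:380,395:560],None,fx=1.4,fy=1.4,interpolation=cv2.INTER_CUBIC)
o=np.zeros((600,800,3),np.uint8);o[:600,:350]=a;o[:b.shape[0],352:352+b.shape[1]]=b[:, :448];o[245:245+c.shape[0],352:352+c.shape[1]]=c
save(o,"crop1.png")
# masks -> min area rects
for n,k in(("tray",0),("scoop",0)):
  d=eyes.cut_out(t,n)[0];r=cv2.minAreaRect(np.argwhere(d["mask"])[:,::-1].astype(np.float32))
  P=cv2.boxPoints(r);print(n,P);
  for p in P:print(onz(t,p,30 if n=="tray" else 2))
for n in("scoop_grip","jar_mouth","cover_knob","cover_pin"):
  for c in(t,sd):
    for d in eyes.cut_out(c,n)[:3]:print(n,c["name"],round(d["score"],2),np.array(d["uv"]),d["mask"].sum())
# balls: hough-ish bright blobs in side/top
E
```

```text
tray [[159.9 313.6]
 [176.5 214.2]
 [218.3 221.2]
 [201.7 320.6]]
[415.7 329.   30. ]
[642.3 297.   30. ]
[623.9 200.3  30. ]
[398.5 234.8  30. ]
scoop [[282.3 231.6]
 [308.4 226.6]
 [315.7 264.8]
 [289.6 269.7]]
[601.7  55.7   2. ]
[612.2  -5.4   2. ]
[522.3 -20.9   2. ]
[511.9  39.5   2. ]
scoop_grip top 0.86 [299.9 247.9] 1002
scoop_grip side 0.94 [313.6 287.2] 1253
jar_mouth top 0.97 [389.2 255.2] 3855
jar_mouth top 0.91 [434.9 166.8] 2867
jar_mouth top 0.62 [494.1 327.4] 5482
jar_mouth side 0.82 [360.1 235.7] 2663
jar_mouth side 0.62 [305.8 193.4] 1662
jar_mouth side 0.6 [446.9 203.3] 2623
cover_knob top 0.73 [508.2 325.7] 2291
cover_knob top 0.67 [451.1 157.8] 1116
cover_knob top 0.66 [370.5 243.1] 1136
cover_knob side 0.96 [340.9 228.7] 683
cover_knob side 0.67 [452.8 183.5] 882
cover_knob side 0.62 [305.7 174. ] 459
cover_pin top 0.93 [388.7 263. ] 3919
cover_pin top 0.57 [434.8 164.3] 2861
cover_pin side 0.96 [306.9 191.9] 1694
cover_pin side 0.81 [359.4 236.1] 2638
cover_pin side 0.62 [445.5 207.8] 2702
```

View pics/crop1.png

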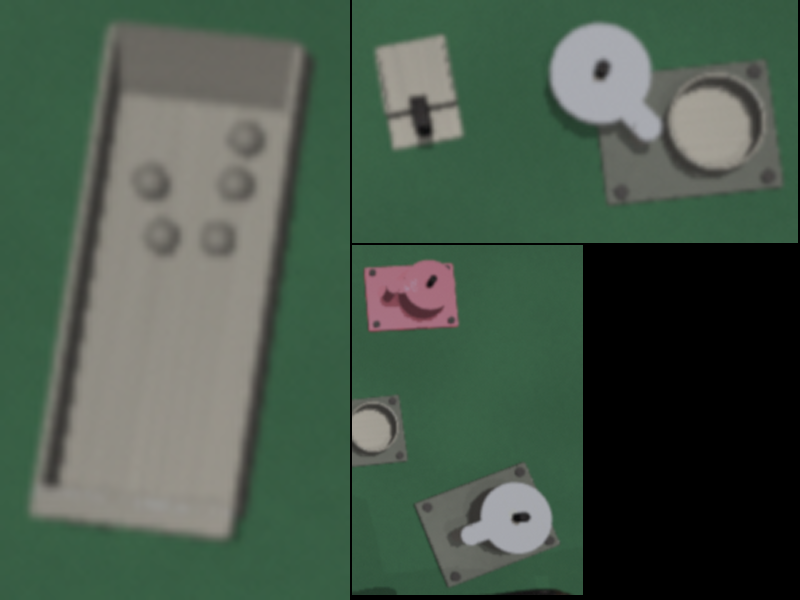

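The crop confirms it: the small grey jar has its mouth at about (409,260), pin at about (385,261) and cover knob at about (368,240). Scoop handle is at (300,257), tray corners at (177,217), (216,221), (201,320) and (161,315), with five balls towards the ramp.

```bash
cat >> h.py <<'E'
def pose(s=None):
    s=s or readout.state();return np.array(s["eef_pos"]),R.from_euler("xyz",s["tcp_rot"])
def tgt(yaw,nose=0): # nose-up positive (deg), tool x = scoop x
    return R.from_euler("z",yaw,degrees=True)*R.from_euler("y",-nose,degrees=True)*R.from_euler("x",180,degrees=True)
def rel(p0,R0,p,Rt):
    return (R0.inv()*Rt).as_rotvec(degrees=True).round(2),(R0.inv().apply(np.array(p)-p0)/1000).round(4)
E
python3 - <<'E'
from h import *
np.set_printoptions(precision=1,suppress=True)
t=cam("top");sd=cam("side");w=cam("wrist")
f=lambda x,y:(x/5+155,y/5+212)
C=[onz(t,f(*q),30)[:2] for q in[(112,25),(305,45),(232,538),(32,517)]];C=np.array(C);print("tray",C,np.linalg.norm(C[0]-C[1]),np.linalg.norm(C[0]-C[3]))
d=(C[0]+C[1]-C[2]-C[3]);yaw=np.arctan2(d[1],d[0]);u=np.array([np.cos(yaw),np.sin(yaw)]);v=np.array([-u[1],u[0]]);m=C.mean(0)-u*4.5 # mid offset
print(np.degrees(yaw),m)
for q in[(246,139),(237,185),(151,182),(162,237),(218,239)]:
  b=onz(t,f(*q),11)[:2]-C.mean(0);print("ball",b@u+4.5,b@v)
g=lambda x,y:((x-352)/2.7+275,y/2.7+215)
print("jar",onz(t,g(715,122),66),"pin",onz(t,g(648,127),72),"knob",onz(t,g(602,70),100))
print("blade",[onz(t,g(*q),0)[:2] for q in[(377,48),(443,37),(462,136),(394,148)]])
print(w["K"],w["extrinsics"]); p,r=pose();
E_=np.array(w["extrinsics"]);print(r.inv().apply(E_[:3,3]-p),r.inv().as_matrix()@E_[:3,:3])
print(rel(p,r,[470,0,260],tgt(10)))
E
```

```text
tray [[635.7 294.7]
 [624.5 205.6]
 [400.8 235.6]
 [411.8 325.5]] 89.80802805984388 226.0772755515623
-7.733603168904842 [513.7 266. ]
ball 74.1587819916251 -20.006674493998847
ball 52.37127330087278 -19.08847432499227
ball 49.19451289788581 20.733404887145447
ball 24.440806022382148 11.707166560199711
ball 26.491427677950426 -14.145521809592584
jar [ 520.5 -228.5   66. ] pin [ 516.7 -173.3   72. ] knob [ 559.7 -135.7  100. ]
blade [array([599.2,  51.3]), array([607.7,  -5.9]), array([521.2, -20.9]), array([512. ,  37.4])]
[[371.6   0.  315.9]
 [  0.  371.6 239.5]
 [  0.    0.    1. ]] [[   0.3    0.9    0.3  257.3]
 [  -1.     0.3    0.1 -573.7]
 [   0.    -0.3    1.   384.5]
 [   0.     0.     0.     1. ]]
[  72.    -0.4 -204.2] [[ 0.   1.   0.3]
 [ 1.  -0.  -0. ]
 [-0.   0.3 -1. ]]
(array([0. , 0. , 7.6]), array([ 0.4, -0.5, -0.1]))
```

>>> {"api": "move_arm", "payload": {
  "plan": [
    [[0,0,0],[0.23,-0.163,-0.078],1],
    [[0,0,0],[0.23,-0.163,-0.078],1],
    [[0,0,0],[0.23,-0.163,-0.078],1],
    [[0,0,0],[0.23,-0.163,-0.078],1],
    [[0,0,0],[0.23,-0.163,-0.078],1]
  ]
}}

```text
t: 2.17
eef_pos: [360.0, -369.0, 259.4]
tcp_rot: [3.14, -0.001, 0.308]
ft_force: [0.7, -0.4, -0.4]
opening: 1.0
grip_force: 0.0
```

>>> {"api": "move_arm", "payload": {
  "plan": [
    [[0,0,0],[0.182,-0.237,-0.042],1],
    [[0,0,0],[0.182,-0.237,-0.042],1],
    [[0,0,0],[0.182,-0.237,-0.042],1],
    [[0,0,0],[0.182,-0.237,-0.042],1],
    [[0,0,0],[0.182,-0.237,-0.042],1]
  ]
}}

```text
t: 2.8
eef_pos: [461.1, -87.9, 301.0]
tcp_rot: [3.141, -0.001, 0.307]
ft_force: [0.3, -0.3, -0.3]
opening: 0.999
grip_force: 0.0
```

>>> {"api": "move_arm", "payload": {
  "plan": [
    [[0,0,7.6],[0.079,-0.216,-0.01],1],
    [[0,0,7.6],[0.079,-0.216,-0.01],1],
    [[0,0,7.6],[0.079,-0.216,-0.01],1],
    [[0,0,7.6],[0.079,-0.216,-0.01],1],
    [[0,0,7.6],[0.079,-0.216,-0.01],1]
  ]
}}

```text
t: 3.42
eef_pos: [470.6, 142.0, 310.3]
tcp_rot: [-3.141, -0.0, 0.178]
ft_force: [0.3, -1.2, -0.1]
opening: 0.999
grip_force: 0.0
```

```bash
python3 - <<'E'
from h import *
np.set_printoptions(precision=1,suppress=True)
w=cam("wrist");np.savez("w1.npz",img=w["img"],K=w["K"],E=w["extrinsics"])
# rectify: orthographic-like bench maps at given z by sampling
def ortho(c,x0,x1,y0,y1,z,s):
    xs=np.arange(x1,x0,-1/s);ys=np.arange(y1,y0,-1/s)
    m=np.array([[proj(c,(x,y,z)) for y in ys] for x in xs],np.float32)
    return cv2.remap(c["img"],m[...,0],m[...,1],cv2.INTER_CUBIC)
a=ortho(w,390,650,190,340,30,2.0)   # tray at z=30: 300x520
b=ortho(w,500,620,-35,65,2,2.0)   # scoop: 200x240
d=ortho(w,480,610,-290,-90,66,2.0)  # jar 400x260
o=np.zeros((600,720,3),np.uint8);o[:a.shape[0],:a.shape[1]]=a;o[:b.shape[0],310:310+b.shape[1]]=b;o[250:250+d.shape[0],310:310+d.shape[1]]=d
save(o,"w1.png");print(a.shape,b.shape,d.shape)
E
```

```text
(520, 300, 3) (240, 200, 3) (260, 400, 3)
```

View pics/w1.png

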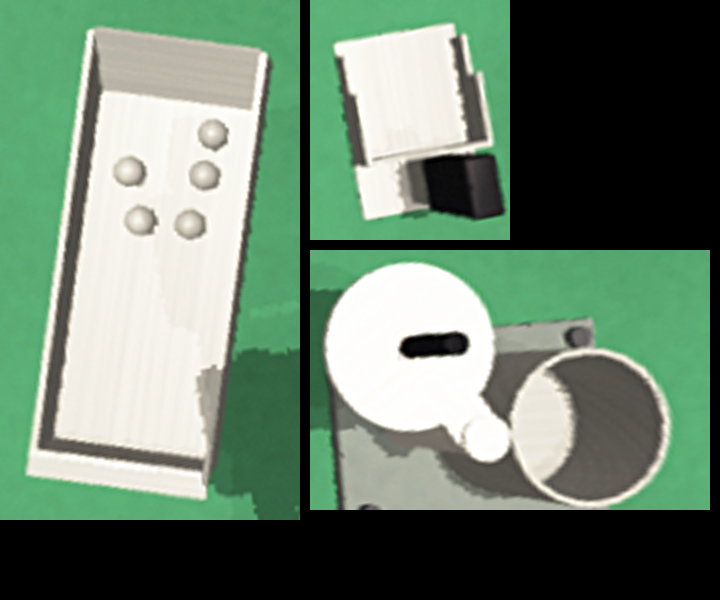

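The wrist ortho view agrees with the top view and gives:
- **Tray:** origin ≈ (519.6, 265.4), yaw −7.9°. The balls are at tray x 19–68 and y −20 to +20.
- **Scoop:** origin ≈ (529, 10), yaw 9.6°.

The handle's lean in the view matches its 98 mm height. Next I'll grasp it.

>>> {"api": "move_arm", "payload": {
  "plan": [
    [[0,0,0.6],[0.0343,0.1405,0.17],1],
    [[0,0,0.6],[0.0343,0.1405,0.17],1],
    [[0,0,0.6],[0.0343,0.1405,0.17],1],
    [[0,0,0.6],[0.0343,0.1405,0.17],1],
    [[0,0,0.6],[0.0343,0.1405,0.18],1]
  ]
}}

```text
t: 4.1
eef_pos: [528.5, 4.9, 128.8]
tcp_rot: [-3.141, 0.002, 0.16]
ft_force: [0.2, -0.3, 0.4]
opening: 0.999
grip_force: 0.0
```

```bash
python3 - <<'E'
from h import *
np.set_printoptions(precision=2,suppress=True)
s=readout.state();print(s["eef_pos"],s["tcp_rot"],s["joints"])
w=cam("wrist");t=cam("top");s2=cam("side")
for p in [(529.2,9.8,98),(529.2,9.8,36)]:print([proj(c,p) for c in(w,t,s2)])
E_=[]
for c in (w,t,s2):
  im=c["img"].astype(int);u,v=proj(c,(529.2,9.8,80)).astype(int);m=(im.max(2)<45);m2=np.zeros_like(m);k=60 if c is w else 22;m2[v-k:v+k,u-k:u+k]=m[v-k:v+k,u-k:u+k]
  n,l,st,ce=cv2.connectedComponentsWithStats(m2.astype(np.uint8));print(c["name"],[(st[i],ce[i]) for i in range(1,n) if st[i][4]>15])
save(w,"w2.png")
E
```

```text
[528.5    4.89 128.78] [-3.14  0.    0.16] [-0.12  0.42  1.85 -0.    0.87  1.3 ]
[array([308.67, 248.47]), array([300.28, 256.43]), array([321.52, 264.02])]
[array([310.08, 226.6 ]), array([301.66, 260.16]), array([321.84, 285.05])]
wrist [(array([ 297,  212,   21,   53, 1017], dtype=int32), array([307.5, 238.9]))]
top [(array([278, 253,  37,  21, 185], dtype=int32), array([298.65, 260.69]))]
side [(array([309, 248,   9,   6,  43], dtype=int32), array([313.47, 249.98])), (array([315, 263,  10,  23, 207], dtype=int32), array([319.46, 274.32]))]
```

View pics/w2.png

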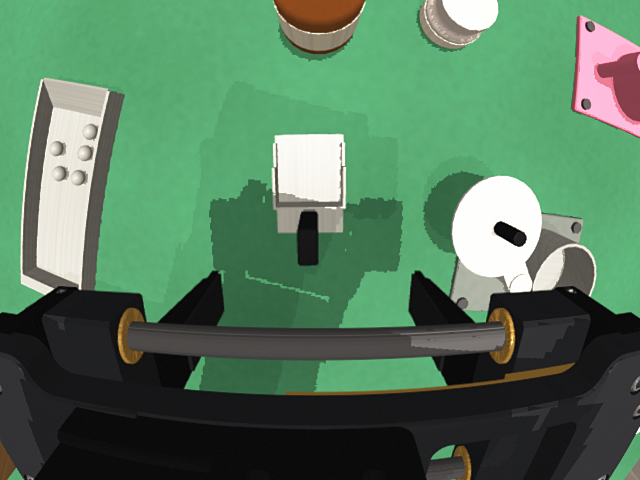

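The wrist picture shows the handle at (307,240), just left of the tool centreline, so I'll shift about 3 mm to +y and descend.

>>> {"api": "move_arm", "payload": {
  "plan": [
    [[0,0,0],[0.0007,-0.0031,0.045],1],
    [[0,0,0],[0.0007,-0.0031,0.081],1],
    [[0,0,0],[0.0007,-0.0031,0.081],1],
    [[0,0,0],[0.0007,-0.0031,0.081],-1],
    [[0,0,0],[0.0007,-0.0031,0.081],-1]
  ]
}}

```text
t: 4.88
eef_pos: [530.0, 10.5, 51.1]
tcp_rot: [3.141, -0.003, 0.164]
ft_force: [-0.2, -0.0, 0.2]
opening: 0.843
grip_force: 0.0
```

>>> {"api": "move_arm", "payload": {
  "plan": [
    [[0,0,0],[0,0,0],-1],
    [[0,0,0],[0,0,0],-1],
    [[0,0,0],[0,0,0],-1],
    [[0,0,0],[0,0,0],-1]
  ]
}}

```text
t: 5.38
eef_pos: [529.1, 10.4, 49.3]
tcp_rot: [3.142, 0.0, 0.164]
ft_force: [0.4, -0.2, 0.3]
opening: 0.429
grip_force: 0.0
```

>>> {"api": "move_arm", "payload": {
  "plan": [
    [[0,0,0],[0,0,0],-1],
    [[0,0,0],[0,0,0],-1],
    [[0,0,0],[0,0,0],-1],
    [[0,0,0],[0,0,0],-1],
    [[0,0,0],[0,0,0],-1]
  ]
}}

```text
t: 6.0
eef_pos: [529.1, 10.4, 49.3]
tcp_rot: [3.142, 0.0, 0.164]
ft_force: [-0.1, 0.1, -0.3]
opening: 0.144
grip_force: 30.0
```

>>> {"api": "move_arm", "payload": {
  "plan": [
    [[0,0,0],[0,0,-0.02],-1],
    [[0,0,0],[0,0,-0.04],-1],
    [[0,0,0],[0,0,-0.08],-1],
    [[0,0,0],[0,0,-0.1],-1],
    [[0,0,0],[0,0,-0.1],-1]
  ]
}}

```text
t: 6.62
eef_pos: [529.7, 10.4, 150.4]
tcp_rot: [3.141, -0.003, 0.164]
ft_force: [-0.3, -0.3, -1.6]
opening: 0.145
grip_force: 30.0
```

```bash
python3 - <<'E'
from h import *
np.set_printoptions(precision=3,suppress=True)
s=readout.state();print(s["eef_pos"],s["tcp_rot"],s["joints"],s["opening"],s["ft_force"])
sd=cam("side");t=cam("top");w=cam("wrist")
for c in(sd,t,w):
  for d in eyes.cut_out(c,"scoop")[:1]:
    print(c["name"],d["score"],d["uv"],proj(c,(s["eef_pos"]+[0,0,-49])))
save(w,"w3.png")
E
```

```text
[529.654  10.384 150.369] [ 3.141 -0.003  0.164] [-0.105  0.391  1.829 -0.     0.919  1.302] 0.14453435757857666 [-0.328 -0.254 -1.552]
side 0.56 [312.2, 253.2] [321.189 262.936]
wrist 0.81 [314.2, 206.1] [316.173 242.55 ]
```

View pics/w3.png

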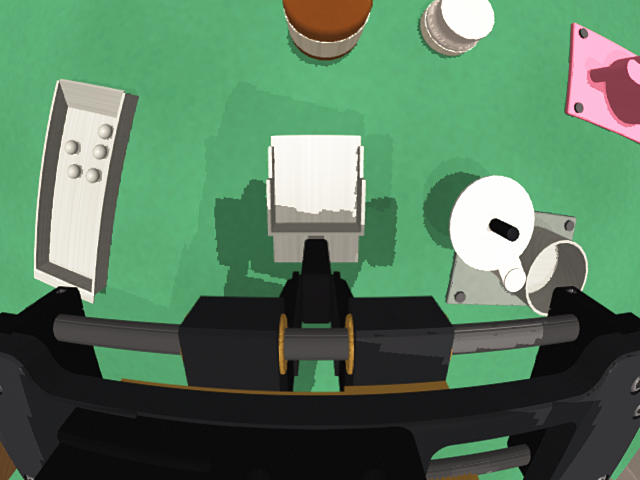

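The scoop is held level and centred, with lip midpoint at (316,136). Now over the tray's empty half.

>>> {"api": "move_arm", "payload": {
  "plan": [
    [[0,0,17.3],[-0.0424,-0.2764,0],-1],
    [[0,0,17.3],[-0.0424,-0.2764,0],-1],
    [[0,0,17.3],[-0.0424,-0.2764,0],-1],
    [[0,0,17.3],[-0.0424,-0.2764,0],-1],
    [[0,0,17.3],[-0.0424,-0.2764,0],-1]
  ]
}}

```text
t: 7.55
eef_pos: [440.9, 278.5, 148.7]
tcp_rot: [3.141, 0.001, -0.136]
ft_force: [0.0, -1.0, -1.0]
opening: 0.143
grip_force: 30.0
```

>>> {"api": "move_arm", "payload": {
  "plan": [
    [[0,0,0],[0,0,0],-1],
    [[0,0,0],[0,0,0],-1]
  ]
}}

```text
t: 7.8
eef_pos: [442.2, 275.9, 148.8]
tcp_rot: [3.141, 0.001, -0.138]
ft_force: [-0.2, 0.9, -0.4]
opening: 0.146
grip_force: 30.0
```

```bash
python3 - <<'E'
from h import *
np.set_printoptions(precision=2,suppress=True)
s=readout.state();print(s["eef_pos"],np.degrees(s["tcp_rot"]),s["joints"])
w=cam("wrist");p,r=pose(s)
for q in[(75,30,0),(75,-30,0),(-14,30,0),(-14,-30,0)]:print(proj(w,p+r.apply([q[0],-q[1],49-q[2]])))
O=np.array([519.6,265.4]);y=np.radians(-7.9);u=np.array([np.cos(y),np.sin(y)]);v=np.array([-u[1],u[0]])
def T(x,yy,z):return np.r_[O+u*x+v*yy,z]
im=w["img"].copy()
P=[(112,45,30),(112,-45,30),(-103,-45,30),(-103,45,30)]
for a,b in zip(P,P[1:]+P[:1]):cv2.line(im,*[tuple(int(round(k)) for k in proj(w,T(*q))) for q in(a,b)],(255,0,0),1)
for a,b in(((85,42,3),(85,-42,3)),((85,30,3),(-90,30,3)),((85,-30,3),(-90,-30,3))):cv2.line(im,*[tuple(int(round(k)) for k in proj(w,T(*q))) for q in(a,b)],(0,0,255),1)
save(im,"w4.png")
E
```

```text
[442.19 275.85 148.82] [179.96   0.04  -7.9 ] [ 0.43  0.38  1.85 -0.    0.91  2.14]
[270.48 136.44]
[359.28 136.43]
[273.36 261.93]
[356.45 261.96]
```

View pics/w4.png

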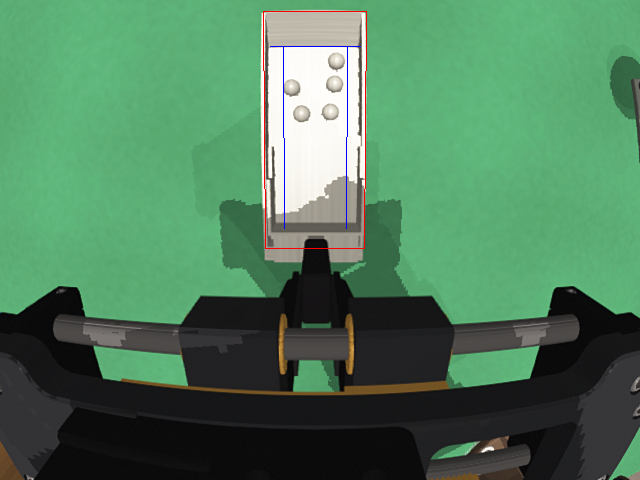

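>>> {"api": "move_arm", "payload": {
  "plan": [
    [[0,0,0],[0,0,0.05],-1],
    [[0,0,0],[0,0,0.085],-1],
    [[0,0,0],[0,0,0.092],-1],
    [[0,0,0],[0,0,0.0955],-1],
    [[0,0,0],[0,0,0.0966],-1]
  ]
}}

```text
t: 8.48
eef_pos: [443.0, 276.3, 53.7]
tcp_rot: [-3.141, -0.001, -0.139]
ft_force: [0.3, 0.0, -0.6]
opening: 0.144
grip_force: 30.0
```

>>> {"api": "move_arm", "payload": {
  "plan": [
    [[0,0,0],[0.008,0,0],-1],
    [[0,0,0],[0.016,0,0],-1],
    [[0,0,0],[0.024,0,0],-1],
    [[0,0,0],[0.032,0,0],-1],
    [[0,0,0],[0.04,0,0],-1]
  ]
}}

```text
t: 9.1
eef_pos: [482.4, 270.6, 52.6]
tcp_rot: [3.141, 0.0, -0.138]
ft_force: [0.4, 0.7, -1.5]
opening: 0.151
grip_force: 30.0
```

```bash
python3 - <<'E'
from h import *
np.set_printoptions(precision=2,suppress=True)
s=readout.state();print(s["eef_pos"],np.degrees(s["tcp_rot"]),s["ft_force"])
w=cam("wrist")
save(w,"w5.png",(230,40,400,280),2.5)
E
```

```text
[482.44 270.57  52.63] [179.99   0.01  -7.93] [ 0.41  0.7  -1.45]
```

View pics/w5.png

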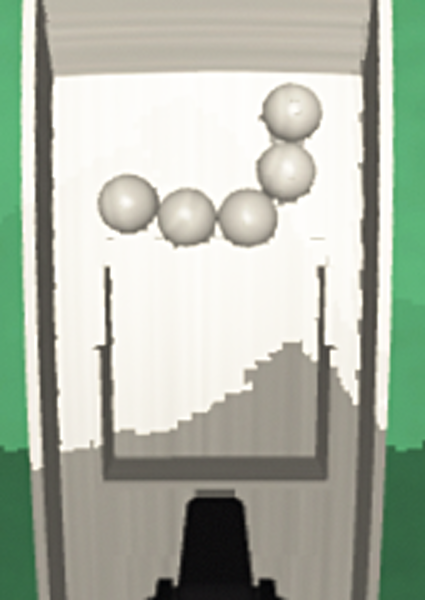

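The wrist crop shows the balls being pushed ahead of the lip, with the leftmost overlapping the left wall line. I'll shift 3 mm left while advancing.

>>> {"api": "move_arm", "payload": {
  "plan": [
    [[0,0,0],[0.004,-0.003,0],-1],
    [[0,0,0],[0.012,-0.003,0],-1],
    [[0,0,0],[0.02,-0.003,0],-1],
    [[0,0,0],[0.028,-0.003,0],-1],
    [[0,0,0],[0.035,-0.003,0],-1]
  ]
}}

```text
t: 9.78
eef_pos: [517.5, 268.7, 52.6]
tcp_rot: [3.141, 0.0, -0.138]
ft_force: [-1.0, 0.7, -1.3]
opening: 0.144
grip_force: 30.0
```

```bash
python3 - <<'E'
from h import *
np.set_printoptions(precision=2,suppress=True)
s=readout.state();print(s["eef_pos"],np.degrees(s["tcp_rot"]),s["ft_force"])
w=cam("wrist")
save(w,"w6.png",(230,40,400,280),2.5)
E
```

```text
[517.45 268.7   52.64] [179.99   0.01  -7.93] [-1.03  0.75 -1.34]
```

View pics/w6.png

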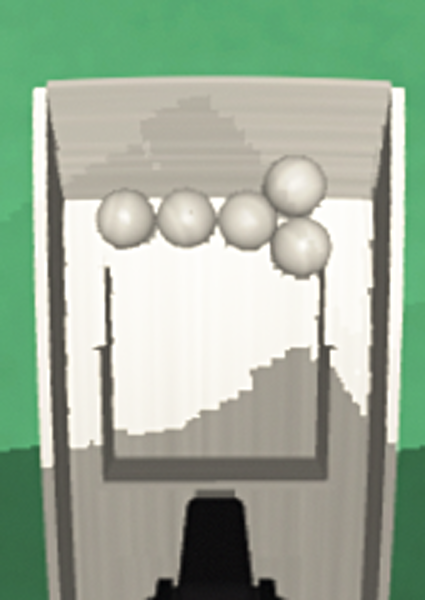

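The four-ball row is at the ramp foot with the fifth ball on the ramp (crop about (127–300,220)), and both sides are balanced. Pushing on to the ramp slowly.

>>> {"api": "move_arm", "payload": {
  "plan": [
    [[0,0,0],[0.003,0,0],-1],
    [[0,0,0],[0.006,0,0],-1],
    [[0,0,0],[0.009,0,0],-1],
    [[0,0,0],[0.011,0,0],-1],
    [[0,0,0],[0.013,0,0],-1]
  ]
}}

```text
t: 10.45
eef_pos: [528.8, 267.2, 52.8]
tcp_rot: [3.141, 0.002, -0.138]
ft_force: [-9.9, 2.2, 7.4]
opening: 0.143
grip_force: 30.0
```

```bash
cat >> h.py <<'E'
def balls(w):
    out=[]
    for d in eyes.cut_out(w,"ball0"):
        if 50<d["mask"].sum()<900: out.append((round(d["score"],2),[round(float(x),1) for x in d["uv"]],int(d["mask"].sum())))
    return out
def circ(w,crop=(230,40,400,280)):
    x0,y0,x1,y1=crop;g=cv2.resize(cv2.cvtColor(w["img"][y0:y1,x0:x1],cv2.COLOR_RGB2GRAY),None,fx=2.5,fy=2.5,interpolation=cv2.INTER_CUBIC)
    c=cv2.HoughCircles(cv2.medianBlur(g,5),cv2.HOUGH_GRADIENT,1,40,param1=80,param2=14,minRadius=24,maxRadius=40)
    return None if c is None else c[0].round(0)
E
python3 - <<'E'
from h import *
np.set_printoptions(precision=2,suppress=True)
s=readout.state();print(s["eef_pos"],np.degrees(s["tcp_rot"]),s["ft_force"])
w=cam("wrist");cv2.imwrite("pics/raw7.png",w["img"][:,:,::-1])
for b in balls(w):print(b, ((b[1][0]-230)*2.5,(b[1][1]-40)*2.5))
print(circ(w))
E
```

```text
[528.8  267.17  52.81] [179.97   0.13  -7.92] [-9.93  2.22  7.41]
(0.88, [302.1, 136.5], 451) (180.25000000000006, 241.25)
(0.82, [345.3, 127.2], 457) (288.25, 218.0)
(0.76, [275.9, 142.0], 454) (114.74999999999994, 255.0)
(0.75, [346.5, 151.3], 425) (291.25, 278.25)
[[114. 242.  31.]
 [292. 220.  27.]
 [236. 242.  29.]
 [174. 244.  32.]
 [288. 276.  30.]
 [144. 296.  35.]]
```

>>> {"api": "move_arm", "payload": {
  "plan": [
    [[0,3,0],[0.0022,0,-0.0017],-1],
    [[0,6,0],[0.0046,0,-0.0022],-1],
    [[0,6,0],[0.0046,0,-0.0022],-1],
    [[0,9,0],[0.0065,0,-0.0028],-1],
    [[0,9,0],[0.0065,0,-0.0028],-1]
  ]
}}

```text
t: 11.18
eef_pos: [536.0, 266.2, 55.5]
tcp_rot: [3.141, -0.156, -0.138]
ft_force: [-1.7, 1.1, -2.1]
opening: 0.144
grip_force: 30.0
```

```bash
python3 - <<'E'
from h import *
np.set_printoptions(precision=2,suppress=True)
s=readout.state();print(s["eef_pos"],np.degrees(s["tcp_rot"]),s["ft_force"])
w=cam("wrist");cv2.imwrite("pics/raw8.png",w["img"][:,:,::-1])
for b in balls(w):print(b, ((b[1][0]-230)*2.5,(b[1][1]-40)*2.5))
print(circ(w))
E
```

```text
[536.03 266.22  55.48] [179.98  -8.93  -7.9 ] [-1.75  1.06 -2.13]
(0.92, [346.4, 198.4], 434) (290.99999999999994, 396.0)
(0.88, [276.2, 140.6], 436) (115.49999999999997, 251.5)
(0.85, [305.3, 164.1], 441) (188.25000000000003, 310.25)
(0.67, [345.7, 145.2], 442) (289.25, 263.0)
(0.58, [327.8, 170.8], 438) (244.50000000000003, 327.0)
[[288. 398.  30.]
 [120. 252.  32.]
 [294. 266.  25.]
 [242. 324.  25.]
 [178. 316.  27.]
 [214. 534.  35.]]
```

>>> {"api": "move_arm", "payload": {
  "plan": [
    [[0,0,0],[0,0,0],-1],
    [[0,0,0],[0,0,0],-1],
    [[0,5,0],[0.0019,0,-0.001],-1],
    [[0,9,0],[0.0034,0,-0.001],-1],
    [[0,9,0],[0.0034,0,-0.001],-1]
  ]
}}

```text
t: 11.9
eef_pos: [538.6, 265.8, 56.8]
tcp_rot: [3.141, -0.313, -0.137]
ft_force: [-0.2, 0.2, -2.2]
opening: 0.149
grip_force: 30.0
```

```bash
python3 - <<'E'
from h import *
np.set_printoptions(precision=2,suppress=True)
s=readout.state();print(s["eef_pos"],np.degrees(s["tcp_rot"]),s["ft_force"])
w=cam("wrist");cv2.imwrite("pics/raw9.png",w["img"][:,:,::-1])
for b in balls(w):print(b, ((b[1][0]-230)*2.5,(b[1][1]-40)*2.5))
print(circ(w))
E
```

```text
[538.63 265.78  56.8 ] [179.95 -17.93  -7.86] [-0.21  0.21 -2.2 ]
(0.88, [320.3, 217.6], 417) (225.75000000000003, 444.0)
(0.82, [299.2, 218.2], 448) (172.99999999999997, 445.5)
(0.82, [287.7, 165.5], 420) (144.24999999999997, 313.75)
(0.76, [341.5, 194.0], 502) (278.75, 385.0)
(0.66, [345.5, 218.7], 438) (288.75, 446.75)
[[282. 390.  25.]
 [146. 306.  25.]
 [226. 446.  29.]
 [170. 446.  27.]
 [294. 442.  34.]
 [218. 528.  28.]]
```

All five balls are in the scoop by detection, rolled back towards the rear wall. Lifting.

>>> {"api": "move_arm", "payload": {
  "plan": [
    [[0,0,0],[0.0046,0,-0.0143],-1],
    [[0,0,0],[0.0124,0,-0.038],-1],
    [[0,0,0],[0.0232,0,-0.0713],-1],
    [[0,0,0],[0.0324,0,-0.0999],-1],
    [[0,0,0],[0.0402,0,-0.1236],-1]
  ]
}}

```text
t: 12.62
eef_pos: [539.7, 265.9, 189.6]
tcp_rot: [-3.14, -0.314, -0.139]
ft_force: [-0.7, -0.4, -2.2]
opening: 0.148
grip_force: 30.0
```

```bash
python3 - <<'E'
from h import *
np.set_printoptions(precision=2,suppress=True)
s=readout.state();print(s["eef_pos"],np.degrees(s["tcp_rot"]),s["ft_force"],s["joints"])
w=cam("wrist");cv2.imwrite("pics/raw10.png",w["img"][:,:,::-1])
for b in balls(w):print(b, ((b[1][0]-230)*2.5,(b[1][1]-40)*2.5))
print(circ(w)); print(rel(*pose(s),[420.4,-215.1,187],tgt(-7.9,18)))
E
```

```text
[539.68 265.94 189.57] [-179.9   -18.02   -7.94] [-0.73 -0.39 -2.21] [ 0.43  0.36  1.81 -0.25  0.72  2.31]
(0.82, [300.1, 216.7], 451) (175.25000000000006, 441.75)
(0.72, [321.9, 216.8], 451) (229.74999999999994, 442.0)
(0.69, [345.7, 219.0], 455) (289.25, 447.5)
(0.59, [340.4, 194.8], 413) (275.99999999999994, 387.0)
(0.57, [292.6, 198.2], 437) (156.50000000000006, 395.5)
[[280. 388.  25.]
 [162. 448.  27.]
 [288. 446.  27.]
 [148. 390.  29.]
 [226. 446.  25.]
 [158. 538.  28.]]
(array([-0.09, -0.02, -0.04]), array([-0.05,  0.49, -0.01]))
```

All five are nested against the back wall. Carrying them to the jar at moderate speed.

>>> {"api": "move_arm", "payload": {
  "plan": [
    [[0,0,0],[-0.002,0.015,-0.0006],-1],
    [[0,0,0],[-0.005,0.042,-0.0016],-1],
    [[0,0,0],[-0.009,0.08,-0.003],-1],
    [[0,0,0],[-0.013,0.12,-0.0042],-1],
    [[0,0,0],[-0.016,0.16,-0.0053],-1]
  ]
}}

```text
t: 13.35
eef_pos: [499.2, 107.8, 185.8]
tcp_rot: [3.141, -0.312, -0.138]
ft_force: [0.4, 0.5, -1.1]
opening: 0.143
grip_force: 30.0
```

>>> {"api": "move_arm", "payload": {
  "plan": [
    [[0,0,0],[-0.0035,0.04,-0.0011],-1],
    [[0,0,0],[-0.007,0.08,-0.0023],-1],
    [[0,0,0],[-0.0105,0.12,-0.0034],-1],
    [[0,0,0],[-0.014,0.16,-0.0046],-1],
    [[0,0,0],[-0.0175,0.2,-0.0057],-1]
  ]
}}

```text
t: 13.98
eef_pos: [453.3, -87.3, 186.1]
tcp_rot: [-3.141, -0.312, -0.139]
ft_force: [0.7, -0.1, -1.7]
opening: 0.147
grip_force: 30.0
```

>>> {"api": "move_arm", "payload": {
  "plan": [
    [[0,0,0],[-0.0035,0.037,-0.0011],-1],
    [[0,0,0],[-0.007,0.07,-0.0023],-1],
    [[0,0,0],[-0.0105,0.1,-0.0034],-1],
    [[0,0,0],[-0.0135,0.122,-0.0044],-1],
    [[0,0,0],[-0.015,0.132,-0.0049],-1]
  ]
}}

```text
t: 14.6
eef_pos: [419.8, -215.3, 186.2]
tcp_rot: [-3.141, -0.313, -0.14]
ft_force: [0.4, -0.2, -2.2]
opening: 0.145
grip_force: 30.0
```

```bash
python3 - <<'E'
from h import *
np.set_printoptions(precision=4,suppress=True)
s=readout.state();print(s["eef_pos"],np.degrees(s["tcp_rot"]),s["ft_force"],s["joints"])
w=cam("wrist");cv2.imwrite("pics/raw11.png",w["img"][:,:,::-1])
for b in balls(w):print(b, ((b[1][0]-230)*2.5,(b[1][1]-40)*2.5))
print(circ(w)); 
s=readout.state();p,r=pose(s)
# jar rim circle fit: project model and score edge strength over (x,y)
g=cv2.GaussianBlur(cv2.cvtColor(w["img"],cv2.COLOR_RGB2GRAY),(3,3),0).astype(float)
gx=cv2.Sobel(g,cv2.CV_64F,1,0);gy=cv2.Sobel(g,cv2.CV_64F,0,1);m=np.minimum(np.hypot(gx,gy),150)
best=[]
a=np.linspace(0,2*np.pi,90)
for x in np.arange(509,534,1.):
  for y in np.arange(-241,-216,1.):
    sc=0
    for rad in(37,40):
      for t in a:
        u,v=proj(w,(x+rad*np.cos(t),y+rad*np.sin(t),66))
        if 0<=u<639 and 0<=v<479: sc+=m[int(round(v)),int(round(u))]
    best.append((sc,x,y))
best.sort();print(best[-4:])
J=np.array([521,-229.]);u=np.array([np.cos(np.radians(-7.9)),np.sin(np.radians(-7.9))])
def L(th,z,off=-15):
  t=np.radians(th);q=J+u*(off-(75*np.cos(t)+49*np.sin(t)));return np.r_[q,z-(75*np.sin(t)-49*np.cos(t))]
print(L(18,84),rel(p,r,L(18,84),tgt(-7.9,18)))
for th in (9,0,-9,-18,-27,-36,-45,-54):
  print(th,L(th,82),*rel(L(18,84),tgt(-7.9,18),L(th,82),tgt(-7.9,th)))
E
```

```text
[ 419.8217 -215.3478  186.2027] [-179.9542  -17.9103   -8.0417] [ 0.3771 -0.1882 -2.2097] [-0.7273  0.1588  2.1149  0.296   0.6264  0.7643]
(0.88, [345.7, 217.7], 458) (289.25, 444.25)
(0.85, [299.0, 217.6], 397) (172.5, 444.0)
(0.78, [322.6, 216.9], 449) (231.50000000000006, 442.25)
(0.71, [330.8, 197.0], 428) (252.00000000000003, 392.5)
(0.64, [288.1, 194.4], 439) (145.25000000000006, 386.0)
[[148. 392.  25.]
 [ 60. 310.  31.]
 [258. 396.  25.]
 [288. 446.  28.]
 [230. 446.  27.]
 [166. 446.  29.]
 [ 64. 448.  37.]
 [132. 540.  30.]]
[(np.float64(17387.68835175522), np.float64(520.0), np.float64(-231.0)), (np.float64(17496.22856062434), np.float64(521.0), np.float64(-230.0)), (np.float64(17549.294664306486), np.float64(520.0), np.float64(-230.0)), (np.float64(17558.358692449932), np.float64(521.0), np.float64(-229.0))]
[ 420.4919 -215.0534  107.4255] (array([ 0.01,  0.06, -0.11]), array([-0.0242,  0.0001,  0.0753]))
9 [ 425.1762 -215.7034  118.6641] [ 0. -9. -0.] [ 0.008  -0.     -0.0092]
0 [ 431.8541 -216.63    131.    ] [  0. -18.  -0.] [ 0.0182  0.     -0.0189]
-9 [ 440.3613 -217.8105  142.1293] [  0. -27.  -0.] [ 0.0298  0.     -0.0268]
-18 [ 450.4882 -219.2157  151.778 ] [  0. -36.  -0.] [ 0.0425  0.     -0.0328]
-27 [ 461.9855 -220.8111  159.7086] [  0. -45.  -0.] [ 0.056  -0.     -0.0368]
-36 [ 474.5701 -222.5573  165.7257] [ -0. -54.  -0.] [ 0.0699  0.     -0.0386]
-45 [ 487.9321 -224.4114  169.6812] [  0. -63.  -0.] [ 0.084   0.     -0.0382]
-54 [ 501.7425 -226.3278  171.4778] [  0. -72.  -0.] [ 0.0978  0.     -0.0356]
```

Jar rim fit on the wrist image gives (521, −229), as before. Lowering, then pouring.

>>> {"api": "move_arm", "payload": {
  "plan": [
    [[0,0,0],[-0.008,0,0.025],-1],
    [[0,0,0],[-0.016,0,0.05],-1],
    [[0,0,0],[-0.022,0,0.0685],-1],
    [[0,0,0],[-0.0242,0,0.0753],-1],
    [[0,0,0],[-0.0242,0,0.0753],-1]
  ]
}}

```text
t: 15.32
eef_pos: [421.4, -214.1, 108.0]
tcp_rot: [-3.141, -0.314, -0.138]
ft_force: [0.8, 0.4, -1.3]
opening: 0.146
grip_force: 30.0
```

>>> {"api": "move_arm", "payload": {
  "plan": [
    [[0,-9,0],[0.008,0,-0.0092],-1],
    [[0,-18,0],[0.0182,0,-0.0189],-1],
    [[0,-27,0],[0.0298,0,-0.0268],-1],
    [[0,-36,0],[0.0425,0,-0.0328],-1],
    [[0,-45,0],[0.056,0,-0.0368],-1]
  ]
}}

```text
t: 15.95
eef_pos: [463.9, -220.6, 162.5]
tcp_rot: [3.138, 0.473, -0.14]
ft_force: [0.4, -0.6, -1.0]
opening: 0.143
grip_force: 30.0
```

```bash
python3 - <<'E'
from h import *
np.set_printoptions(precision=4,suppress=True)
s=readout.state();print(s["eef_pos"],np.degrees(s["tcp_rot"]),s["ft_force"],s["joints"])
w=cam("wrist");cv2.imwrite("pics/raw12.png",w["img"][:,:,::-1])
for b in balls(w):print(b)
E
```

```text
[ 463.8709 -220.6312  162.45  ] [179.806   27.1225  -8.0291] [ 0.3861 -0.5505 -0.9792] [-0.4798  0.5745  1.5548 -0.1566  1.4625  1.283 ]
(0.97, [321.4, 111.7], 441)
(0.81, [295.8, 120.2], 441)
(0.74, [332.7, 88.1], 304)
(0.69, [342.1, 119.9], 440)
```

>>> {"api": "move_arm", "payload": {
  "plan": [
    [[0,-9,0],[0.0086,0,-0.0111],-1],
    [[0,-18,0],[0.0188,0,-0.0208],-1],
    [[0,-18,0],[0.0188,0,-0.0208],-1],
    [[0,-18,0],[0.0188,0,-0.0208],-1]
  ]
}}

```text
t: 16.55
eef_pos: [488.5, -224.0, 170.9]
tcp_rot: [3.14, 0.782, -0.139]
ft_force: [0.5, 0.8, -1.7]
opening: 0.143
grip_force: 30.0
```

```bash
python3 - <<'E'
from h import *
np.set_printoptions(precision=4,suppress=True)
s=readout.state();print(s["eef_pos"],np.degrees(s["tcp_rot"]),s["ft_force"])
w=cam("wrist");cv2.imwrite("pics/raw13.png",w["img"][:,:,::-1])
J=proj(w,(521,-229,66));print("jar px",J,"floor",proj(w,(521,-229,21)))
for b in balls(w):print(b,onz(w,b[1],21)[:2]-[521,-229])
t=cam("top");cv2.imwrite("pics/rawt13.png",t["img"][:,:,::-1])
for d in eyes.cut_out(t,"ball0"):
  if d["mask"].sum()<150:print("top",d["score"],d["uv"],onz(t,d["uv"],15)[:2])
E
```

```text
[ 488.4713 -223.9864  170.8662] [179.9359  44.8265  -7.9692] [ 0.5258  0.8193 -1.6674]
jar px [315.3882 104.5623] floor [315.3653  68.1316]
```

>>> {"api": "move_arm", "payload": {
  "plan": [
    [[0,5,0],[-0.028,0,-0.028],-1],
    [[0,15,0],[-0.04,0,-0.018],-1],
    [[0,25,0],[-0.05,0,-0.004],-1],
    [[0,35,0],[-0.06,0,0.011],-1],
    [[0,45,0],[-0.0683,0,0.0259],-1]
  ]
}}

```text
t: 17.38
eef_pos: [422.1, -214.7, 201.8]
tcp_rot: [3.139, -0.009, -0.139]
ft_force: [0.6, 0.1, -2.2]
opening: 0.146
grip_force: 30.0
```

```bash
python3 - <<'E'
from h import *
np.set_printoptions(precision=4,suppress=True)
s=readout.state();print(s["eef_pos"],np.degrees(s["tcp_rot"]),s["ft_force"],s["joints"])
w=cam("wrist");cv2.imwrite("pics/raw14.png",w["img"][:,:,::-1])
J=proj(w,(521,-229,66));print("jar px",J,"floor",proj(w,(521,-229,21)))
for b in balls(w):print(b,onz(w,b[1],21)[:2]-[521,-229])
t=cam("top");sd=cam("side")
for c in(t,sd):
 for d in eyes.cut_out(c,"ball0"):
  if d["mask"].sum()<150:print(c["name"],d["score"],d["uv"],onz(c,d["uv"],15)[:2])
E
```

```text
[ 422.1439 -214.7424  201.7673] [179.8513  -0.4944  -7.9523] [ 0.554   0.0678 -2.2188] [-0.6112  0.2466  1.8934  0.0019  0.9927  1.0973]
jar px [315.1756 111.2137] floor [315.1203 114.9569]
(0.69, [304.0, 92.9], 154) [24.538   8.0366]
(0.63, [290.1, 114.2], 161) [ 4.5091 25.1991]
(0.59, [343.6, 110.2], 175) [  1.1535 -29.5669]
(0.53, [318.2, 83.9], 176) [31.9496 -7.6246]
(0.42, [325.1, 92.1], 159) [ 22.3942 -13.4017]
```

Five balls are detected, all within the jar's mouth circle, and none elsewhere. Now setting the scoop down on free bench near (450, −20).

>>> {"api": "move_arm", "payload": {
  "plan": [
    [[0,0,0],[0,-0.05,0],-1],
    [[0,0,0],[0,-0.11,0],-1],
    [[0,0,0],[0,-0.165,0.03],-1],
    [[0,0,0],[0.001,-0.197,0.08],-1],
    [[0,0,0],[0.001,-0.197,0.12],-1]
  ]
}}

```text
t: 18.3
eef_pos: [451.9, -17.6, 78.6]
tcp_rot: [3.141, 0.001, -0.134]
ft_force: [0.7, -0.5, -2.3]
opening: 0.144
grip_force: 30.0
```

>>> {"api": "move_arm", "payload": {
  "plan": [
    [[0,0,0],[0,0,0],-1],
    [[0,0,0],[0,0,0],-1]
  ]
}}

```text
t: 18.55
eef_pos: [452.1, -20.1, 81.2]
tcp_rot: [3.141, -0.001, -0.138]
ft_force: [1.0, 0.4, -0.7]
opening: 0.146
grip_force: 30.0
```

```bash
python3 - <<'E'
from h import *
np.set_printoptions(precision=2,suppress=True)
s=readout.state();print(s["eef_pos"],np.degrees(s["tcp_rot"]),s["ft_force"])
w=cam("wrist")
s=readout.state();p,r=pose(s);print(p)
m=eyes.cut_out(w,"scoop")[0]["mask"];c=np.argwhere(m)[:,::-1];print("blade bbox",c.min(0),c.max(0))
for q in[(75,30,0),(75,-30,0),(14,30,30),(-14,30,0),(-14,-30,0)]:print(q,proj(w,p+r.apply([q[0],-q[1],49-q[2]])))
E
```

```text
[452.05 -20.08  81.19] [179.99  -0.04  -7.92] [ 0.96  0.4  -0.73]
[452.14 -20.24  81.58]
blade bbox [266 141] [365 325]
(75, 30, 0) [270.63 136.15]
(75, -30, 0) [359.61 136.18]
(14, 30, 30) [266.84 234.8 ]
(-14, 30, 0) [273.47 261.85]
(-14, -30, 0) [356.69 261.9 ]
```

```bash
python3 - <<'E'
from h import *
w=cam("wrist");save(w,"raw15.png")
a=cv2.imread("pics/w3.png")[:,:,::-1]
for im in(a,w["img"]):
  s=im.astype(int);g=(s[:,:,1]-s[:,:,0])>25
  print([int(np.argmax(~g[100:200,c]))+100 for c in(285,300,315,330,345)])
  print([(int(np.argmax(~g[r,200:330]))+200, 430-int(np.argmax(~g[r,430:310:-1]))) for r in(145,160,180,200,220,240,255)])
E
```

```text
[135, 135, 135, 135, 135]
[(271, 360), (268, 362), (266, 365), (267, 364), (267, 364), (273, 358), (274, 357)]
[141, 141, 141, 141, 141]
[(272, 359), (269, 362), (269, 362), (267, 364), (267, 364), (273, 358), (273, 357)]
```

The lip appears 6 px nearer than at pickup, so the scoop has slipped about 3° nose-down in the grip. I'll compensate 3°, set it down and release.

>>> {"api": "move_arm", "payload": {
  "plan": [
    [[0,3,0],[0,0,0.015],-1],
    [[0,3,0],[0,0,0.025],-1],
    [[0,3,0],[0,0,0.029],-1],
    [[0,3,0],[0,0,0.031],-1],
    [[0,3,0],[0,0,0.0315],-1]
  ]
}}

```text
t: 19.32
eef_pos: [451.7, -19.9, 49.3]
tcp_rot: [3.142, -0.053, -0.138]
ft_force: [-0.4, 1.4, 9.0]
opening: 0.147
grip_force: 30.0
```

```bash
python3 - <<'E'
from h import *
np.set_printoptions(precision=2,suppress=True)
s=readout.state();print(s["eef_pos"],np.degrees(s["tcp_rot"]),s["ft_force"],s["moment"])
E
```

```text
[451.68 -19.9   49.32] [180.    -3.06  -7.93] [-0.45  1.44  9.02] [ 0.23  0.14 -0.04]
```

>>> {"api": "move_arm", "payload": {
  "plan": [
    [[0,0,0],[0,0,-0.0005],0.0],
    [[0,0,0],[0,0,-0.0005],0.0],
    [[0,0,0],[0,0,-0.0005],0.0],
    [[0,0,0],[0,0,-0.0005],0.0],
    [[0,0,0],[0,0,-0.0005],0.0]
  ]
}}

```text
t: 19.95
eef_pos: [450.9, -19.8, 49.3]
tcp_rot: [3.142, -0.052, -0.138]
ft_force: [-0.8, -0.8, 0.0]
opening: 0.502
grip_force: 0.0
```

>>> {"api": "move_arm", "payload": {
  "plan": [
    [[0,0,0],[0,0,-0.01],0.0],
    [[0,0,0],[0,0,-0.04],0.0],
    [[0,-3,0],[0,0,-0.09],0.0],
    [[0,-3,0],[0,0,-0.13],-1],
    [[0,-3,0],[0,0,-0.13],-1]
  ]
}}

```text
t: 20.58
eef_pos: [445.3, -19.0, 182.1]
tcp_rot: [3.141, -0.006, -0.138]
ft_force: [0.1, 0.6, -1.1]
opening: 0.344
grip_force: 0.0
```

```bash
python3 - <<'E'
from h import *
np.set_printoptions(precision=2,suppress=True)
s=readout.state();p,r=pose(s);print(p,np.degrees(s["tcp_rot"]),s["opening"],s["ft_force"])
w=cam("wrist");t=cam("top");sd=cam("side");save(w,"raw16.png")
for q in[(75,30,1),(75,-30,1),(-14,30,1),(-14,-30,1)]:
  y=np.radians(-7.9);c,sn=np.cos(y),np.sin(y);print(proj(w,(451.7+q[0]*c-q[1]*sn,-20+q[0]*sn+q[1]*c,q[2])))
m=eyes.cut_out(w,"scoop")[0]["mask"];k=np.argwhere(m)[:,::-1];print(k.min(0),k.max(0))
# black knob in top/side and jar views
for c in(t,sd,w):
  u,v=proj(c,(561,-136,90)).astype(int);kk=30 if c is w else 14
  im=c["img"].astype(int);mm=np.zeros(im.shape[:2],np.uint8);mm[max(0,v-kk):v+kk,max(0,u-kk):u+kk]=(im.max(2)<60)[max(0,v-kk):v+kk,max(0,u-kk):u+kk]
  n,l,st,ce=cv2.connectedComponentsWithStats(mm);print(c["name"],(u,v),proj(c,(561,-136,106)),proj(c,(561,-136,72)),[(st[i],ce[i]) for i in range(1,n) if st[i][4]>8])
E
```

```text
[445.26 -19.01 182.13] [179.98  -0.33  -7.92] 0.34373804283207776 [ 0.11  0.58 -1.08]
[285.92 132.36]
[344.4  132.35]
[286.88 216.92]
[343.46 216.91]
[285 133] [346 240]
top (np.int64(367), np.int64(241)) [367.89 239.86] [366.92 242.39] [(array([366, 239,   3,   5,  12], dtype=int32), array([367.08, 240.83]))]
side (np.int64(338), np.int64(225)) [338.93 220.39] [338.8  231.87] [(array([343, 211,   9,   4,  20], dtype=int32), array([348.15, 211.85])), (array([337, 220,   1,  11,  11], dtype=int32), array([337., 225.]))]
wrist (np.int64(437), np.int64(74)) [444.11  71.07] [431.2   77.76] [(array([426,  65,  24,  18, 251], dtype=int32), array([437.3,  73.9]))]
```

The scoop stands flat and released; its bbox matches a level pose on the bench. The knob is confirmed in all three views at (561, −136). Moving above it and straddling it with the pads along the tangent.

>>> {"api": "move_arm", "payload": {
  "plan": [
    [[0,0,-10],[0.035,0.027,0],-0.5],
    [[0,0,-20],[0.07,0.053,0],-0.5],
    [[0,0,-30],[0.1,0.076,0],-0.5],
    [[0,0,-40],[0.131,0.0999,0.02],-0.5],
    [[0,0,-45.4],[0.131,0.0999,0.04],-0.5]
  ]
}}

```text
t: 21.4
eef_pos: [561.0, -137.5, 136.7]
tcp_rot: [-3.14, 0.001, 0.657]
ft_force: [-0.4, 0.7, -0.3]
opening: 0.252
grip_force: 0.0
```

>>> {"api": "move_arm", "payload": {
  "plan": [
    [[0,0,0],[0,0,0],-0.5],
    [[0,0,0],[0,0,0],-0.5]
  ]
}}

```text
t: 21.65
eef_pos: [560.1, -135.6, 139.3]
tcp_rot: [-3.141, 0.0, 0.652]
ft_force: [0.3, -0.1, 0.1]
opening: 0.253
grip_force: 0.0
```

```bash
cat > arc.py <<'E'
from h import *
np.set_printoptions(precision=4,suppress=True)
s=readout.state();p,r=pose(s);print(p,np.degrees(s["tcp_rot"]),s["opening"],s["ft_force"],s["joints"])
P=np.array([515.,-171.3])
def Q(phi,yaw,z=82):
    a=np.radians(phi);return np.r_[P+58*np.array([np.cos(a),np.sin(a)]),z],tgt(yaw)
E
python3 - <<'E'
from arc import *
w=cam("wrist");save(w,"w7.png",(220,120,420,270),4)
print(proj(w,(561,-136,106)),proj(w,(561,-136,72)))
q=Q(37.5,37.5);print("down",rel(p,r,*q))
prev=q
for blk in ([(27,29),(17,21),(7,13),(-3,5),(-13,-3)],[(-23,-11),(-33,-19),(-43,-27),(-53,-35),(-61,-43)],[(-68,-49),(-75,-55),(-80,-58),(-84.1,-60),(-87,-60)]):
  for b in blk:print(b,*rel(*prev,*Q(*b)))
  prev=Q(*blk[-1])
E
```

```text
[ 560.0845 -135.626   139.2591] [-179.9804    0.0179   37.3727] 0.25347693905416735 [ 0.2932 -0.127   0.1411] [-0.3521  0.4673  1.7277 -0.0001  0.9471  0.5664]
[318.7206 249.258 ] [318.4015 236.2194]
down (array([-0.02,  0.02, -0.13]), array([0.0005, 0.0009, 0.0573]))
(27, 29) [ 0.  -0.   8.5] [-0.001   0.0106  0.    ]
(17, 21) [ 0.  -0.  16.5] [-0.0037  0.0203  0.    ]
(7, 13) [ 0.  -0.  24.5] [-0.008   0.0294  0.    ]
(-3, 5) [ 0.  -0.  32.5] [-0.0139  0.0377  0.    ]
(-13, -3) [-0.  -0.  40.5] [-0.0211  0.0448  0.    ]
(-23, -11) [ 0. -0.  8.] [-0.0026  0.0098  0.    ]
(-33, -19) [ 0. -0. 16.] [-0.0069  0.0189  0.    ]
(-43, -27) [ 0. -0. 24.] [-0.0127  0.0272  0.    ]
(-53, -35) [ 0. -0. 32.] [-0.0198  0.0344  0.    ]
(-61, -43) [ 0. -0. 40.] [-0.0264  0.0391  0.    ]
(-68, -49) [ 0. -0.  6.] [-0.0026  0.0066  0.    ]
(-75, -55) [-0. -0. 12.] [-0.006   0.0128  0.    ]
(-80, -58) [-0. -0. 15.] [-0.0088  0.017   0.    ]
(-84.1, -60) [ 0. -0. 17.] [-0.0115  0.0202  0.    ]
(-87, -60) [ 0. -0. 17.] [-0.0134  0.0224  0.    ]
```

View pics/w7.png

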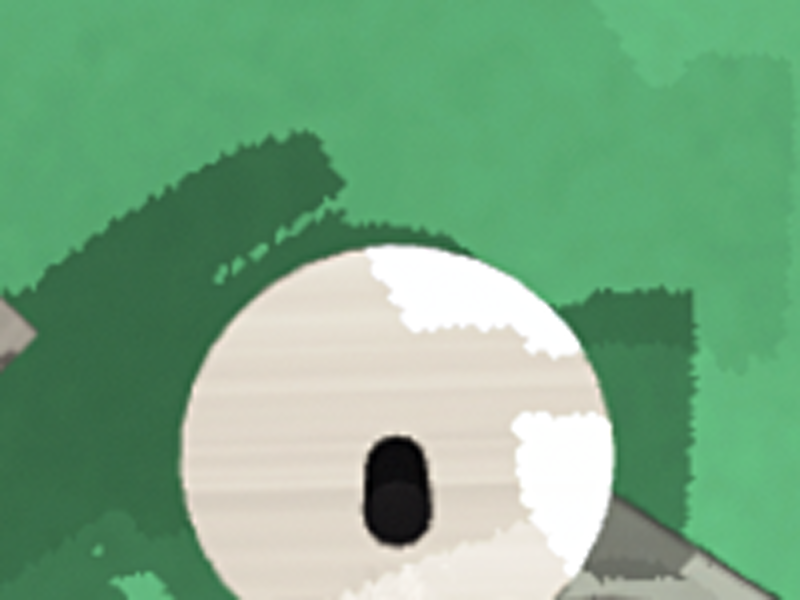

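Knob sits at crop (398,490), about 1 mm from where it was expected and centred between the fingers. Descending and swinging the cover.

>>> {"api": "move_arm", "payload": {
  "plan": [
    [[0,0,0],[0.0005,0.0014,0.03],-0.5],
    [[0,0,0],[0.0005,0.0014,0.05],-0.5],
    [[0,0,0],[0.0005,0.0014,0.0573],-0.62],
    [[0,0,0],[0.0005,0.0014,0.0573],-0.62],
    [[0,0,0],[0.0005,0.0014,0.0573],-0.62]
  ]
}}

```text
t: 22.32
eef_pos: [561.9, -136.8, 82.9]
tcp_rot: [3.14, -0.001, 0.654]
ft_force: [0.5, 0.2, 0.2]
opening: 0.192
grip_force: 0.0
```

>>> {"api": "move_arm", "payload": {
  "plan": [
    [[0,0,8.5],[-0.001,0.0106,0],-0.62],
    [[0,0,16.5],[-0.0037,0.0203,0],-0.62],
    [[0,0,24.5],[-0.008,0.0294,0],-0.62],
    [[0,0,32.5],[-0.0139,0.0377,0],-0.62],
    [[0,0,40.5],[-0.0211,0.0448,0],-0.62]
  ]
}}

```text
t: 22.95
eef_pos: [572.3, -185.5, 82.7]
tcp_rot: [3.141, -0.001, -0.057]
ft_force: [-0.6, -0.7, -0.8]
opening: 0.188
grip_force: 0.0
```

>>> {"api": "move_arm", "payload": {
  "plan": [
    [[0,0,8],[-0.0026,0.0098,0],-0.62],
    [[0,0,16],[-0.0069,0.0189,0],-0.62],
    [[0,0,24],[-0.0127,0.0272,0],-0.62],
    [[0,0,32],[-0.0198,0.0344,0],-0.62],
    [[0,0,40],[-0.0264,0.0391,0],-0.62]
  ]
}}

```text
t: 23.58
eef_pos: [543.6, -223.2, 82.8]
tcp_rot: [-3.141, -0.001, -0.756]
ft_force: [-0.4, -0.5, 0.1]
opening: 0.187
grip_force: 0.0
```

```bash
python3 - <<'E'
from arc import *
a=np.degrees(np.arctan2(*(p[:2]-P)[::-1]));print("phi",a,np.linalg.norm(p[:2]-P))
for b in [(-68,-49),(-75,-55),(-80,-58),(-84.1,-60),(-87,-60),(-89,-60)]:print(b,*rel(p,r,*Q(*b)))
E
```

```text
[ 543.5917 -223.1903   82.7731] [-179.9848   -0.0798  -43.3049] 0.18749699886585927 [-0.3797 -0.494   0.1406] [-0.5019  0.5515  1.7542 -0.0001  0.8345  1.8248]
phi -61.145088818494735 59.24600197502803
(-68, -49) [-0.02 -0.08  5.7 ] [-0.0037  0.0061  0.0008]
(-75, -55) [-0.02 -0.08 11.7 ] [-0.007   0.0123  0.0008]
(-80, -58) [-0.03 -0.08 14.7 ] [-0.0099  0.0165  0.0008]
(-84.1, -60) [-0.03 -0.08 16.7 ] [-0.0125  0.0197  0.0008]
(-87, -60) [-0.03 -0.08 16.7 ] [-0.0145  0.0219  0.0007]
(-89, -60) [-0.03 -0.08 16.7 ] [-0.0159  0.0234  0.0007]
```

>>> {"api": "move_arm", "payload": {
  "plan": [
    [[0,0,5.7],[-0.003,0.0061,0],-0.62],
    [[0,0,11.7],[-0.0065,0.0123,0],-0.62],
    [[0,0,14.7],[-0.0094,0.0165,0],-0.62],
    [[0,0,16.7],[-0.012,0.0195,0],-0.62],
    [[0,0,16.7],[-0.0135,0.021,0],-0.62]
  ]
}}

```text
t: 24.2
eef_pos: [519.3, -228.9, 82.3]
tcp_rot: [-3.141, -0.001, -1.042]
ft_force: [0.5, -0.8, 0.4]
opening: 0.19
grip_force: 0.0
```

```bash
python3 - <<'E'
from arc import *
a=np.degrees(np.arctan2(*(p[:2]-P)[::-1]));print("phi",a,np.linalg.norm(p[:2]-P))
w=cam("wrist");save(w,"raw20.png")
for d in eyes.cut_out(w,"cover_knob")[:2]:
  k=np.argwhere(d["mask"])[:,::-1];c,rr=cv2.minEnclosingCircle(k.astype(np.float32));print(d["score"],d["uv"],k.min(0),k.max(0))
for q in[(521,-229,72)]+[(521+41*np.cos(b),-229+41*np.sin(b),72) for b in np.arange(0,6.2,np.pi/2)]:print(proj(w,q))
E
```

```text
[ 519.345  -228.9376   82.2857] [-179.9817   -0.038   -59.7133] 0.18988973653892657 [ 0.4736 -0.7775  0.3975] [-0.5315  0.5286  1.8043 -0.0001  0.808   2.0815]
phi -85.68891717482003 57.80110104420974
0.81 [72.5, 16.8] [44  0] [130  63]
0.64 [172.7, 309.3] [141 285] [215 380]
[310.0696 261.4339]
[250.9553 228.4802]
[278.2414 313.2993]
[366.3803 292.3098]
[345.1527 204.0055]
```

>>> {"api": "move_arm", "payload": {
  "plan": [
    [[0,0,0],[-0.0006,0.0014,0],-0.62],
    [[0,0,0],[-0.0013,0.0027,0],-0.62],
    [[0,0,0],[-0.0017,0.0036,0],-0.62],
    [[0,0,0],[-0.0017,0.0036,0],-0.62]
  ]
}}

```text
t: 24.8
eef_pos: [515.3, -229.2, 81.8]
tcp_rot: [3.142, 0.0, -1.042]
ft_force: [-0.8, -0.3, -0.4]
opening: 0.188
grip_force: 0.0
```

```bash
python3 - <<'E'
from arc import *
w=cam("wrist");save(w,"raw21.png")
m=(w["img"].astype(int).max(2)<50)
im=w["img"].astype(int)
# white disc extents: bright-neutral pixels near predicted disc
sel=(im.min(2)>150);sel[:150]=0;sel[:, :200]=0;sel[:,420:]=0
n,l,st,ce=cv2.connectedComponentsWithStats(sel.astype(np.uint8));i=1+np.argmax(st[1:,4]);print(st[i],ce[i])
for q in[(521,-229,72)]+[(521+41*np.cos(b),-229+41*np.sin(b),72) for b in np.radians([30.3,-59.7,-149.7,120.3])]:print(proj(w,q))
E
```

```text
[ 515.2954 -229.1901   81.8416] [179.9954   0.001  -59.7222] 0.18767010467167614 [-0.8013 -0.2788 -0.4243] [-0.5356  0.5253  1.813  -0.0001  0.8034  2.0776]
[ 241  150  122  128 8013] [302.4246 207.2835]
[304.0836 258.8481]
[237.6038 258.581 ]
[303.5501 191.5283]
[371.3013 258.6985]
[304.7829 319.048 ]
```

```bash
cat > fit.py <<'E'
from arc import *
def fit(w):
    g=cv2.GaussianBlur(cv2.cvtColor(w["img"],cv2.COLOR_RGB2GRAY),(3,3),0).astype(float)
    m=np.minimum(np.hypot(cv2.Sobel(g,cv2.CV_64F,1,0),cv2.Sobel(g,cv2.CV_64F,0,1)),120)
    a=np.linspace(0,2*np.pi,180);out=[]
    for phi in np.arange(-90,60,1.):
        c=P+58*np.array([np.cos(np.radians(phi)),np.sin(np.radians(phi))]);sc=[]
        for t in a:
            u,v=proj(w,(c[0]+41*np.cos(t),c[1]+41*np.sin(t),72))
            if 0<=u<639 and 0<=v<275: sc.append(m[int(round(v)),int(round(u))])
        out.append((np.mean(sc) if len(sc)>30 else 0,phi))
    return sorted(out)[-5:]
E
python3 - <<'E'
from fit import *
w=cam("wrist");print([(round(float(a)),float(b)) for a,b in fit(w)])
t=cam("top");
im=t["img"].astype(int)
for c in(t,cam("side")):
  for d in eyes.cut_out(c,"cover_knob")[:3]:print(c["name"],d["score"],d["uv"],d["mask"].sum(),proj(c,(521,-229,72)),proj(c,(561,-136,72)))
E
```

```text
[ 515.3812 -229.2314   81.8797] [-179.9993   -0.0083  -59.7226] 0.1904856978953932 [ 0.7335 -0.265   0.4551] [-0.5356  0.5253  1.8128 -0.0001  0.8033  2.0776]
[(69, -84.0), (70, -89.0), (71, -87.0), (74, -82.0), (75, -83.0)]
top 0.68 [507.5, 325.1] 2179 [410.0354 259.5849] [366.9224 242.3901]
top 0.63 [449.5, 158.0] 1196 [410.0354 259.5849] [366.9224 242.3901]
top 0.56 [368.0, 239.1] 1114 [410.0354 259.5849] [366.9224 242.3901]
side 0.71 [305.6, 176.9] 498 [370.2886 215.7409] [338.7951 231.8691]
side 0.6 [359.5, 234.0] 2748 [370.2886 215.7409] [338.7951 231.8691]
side 0.56 [341.0, 231.2] 744 [370.2886 215.7409] [338.7951 231.8691]
```

```bash
python3 - <<'E'
from fit import *
t=cam("top");sd=cam("side")
a=cv2.imread("pics/top0.png")[:,:,::-1];b=cv2.imread("pics/side0.png")[:,:,::-1]
for nm,c,o in(("top",t,a),("side",sd,b)):
  for q in[(561,-136,106),(580,-120,72),(590,-136,72),(545,-115,72)]:
    u,v=proj(c,q).round().astype(int);print(nm,q,(u,v),o[v,u],c["img"][v,u])
  for q in[(521,-229,106),(540,-250,72),(521,-262,72)]:
    u,v=proj(c,q).round().astype(int);print(nm,q,(u,v),o[v,u],c["img"][v,u])
w=cam("wrist")
for q in[(561,-136,72),(580,-120,72),(590,-136,72),(545,-115,72),(540,-250,72),(521,-262,72),(500,-250,72)]:
  u,v=proj(w,q).round().astype(int)
  if 0<=u<640 and 0<=v<480:print("w",q,(u,v),w["img"][v,u])
E
```

```text
[ 515.4014 -229.2173   81.8751] [179.9995  -0.0088 -59.7195] 0.18966747211234247 [ 0.233  -0.4774  0.4709] [-0.5355  0.5253  1.8128 -0.0001  0.8033  2.0777]
top (561, -136, 106) (np.int64(368), np.int64(240)) [52 49 50] [54 52 52]
top (580, -120, 72) (np.int64(359), np.int64(234)) [168 170 176] [182 185 191]
top (590, -136, 72) (np.int64(367), np.int64(229)) [168 171 176] [182 184 191]
top (545, -115, 72) (np.int64(358), np.int64(250)) [168 170 176] [182 184 190]
top (521, -229, 106) (np.int64(412), np.int64(258)) [161 157 147] [57 47 39]
top (540, -250, 72) (np.int64(419), np.int64(251)) [71 70 65] [44 42 42]
top (521, -262, 72) (np.int64(425), np.int64(259)) [55 54 51] [60 51 42]
side (561, -136, 106) (np.int64(339), np.int64(220)) [ 86 105  88] [ 77 105  83]
side (580, -120, 72) (np.int64(329), np.int64(233)) [239 234 227] [245 243 239]
side (590, -136, 72) (np.int64(328), np.int64(228)) [240 235 227] [244 242 237]
side (545, -115, 72) (np.int64(341), np.int64(239)) [240 235 227] [243 239 233]
side (521, -229, 106) (np.int64(371), np.int64(204)) [ 83 147 105] [ 92 164 117]
side (540, -250, 72) (np.int64(367), np.int64(209)) [134 131 122] [146 143 134]
side (521, -262, 72) (np.int64(376), np.int64(209)) [131 150 128] [142 164 139]
w (561, -136, 72) (np.int64(188), np.int64(340)) [55 55 57]
w (580, -120, 72) (np.int64(158), np.int64(343)) [81 78 76]
w (590, -136, 72) (np.int64(152), np.int64(320)) [255 255 255]
w (545, -115, 72) (np.int64(198), np.int64(371)) [36 35 37]
w (540, -250, 72) (np.int64(294), np.int64(214)) [172 165 154]
w (521, -262, 72) (np.int64(332), np.int64(213)) [172 166 153]
w (500, -250, 72) (np.int64(352), np.int64(247)) [151 147 135]
```

```bash
python3 - <<'E'
from fit import *
t=cam("top");sd=cam("side")
A=[cv2.imread("pics/top0.png")[:,:,::-1],cv2.imread("pics/side0.png")[:,:,::-1]]
def dk(im,c,th=80):
  u,v=proj(c,(561,-136,90)).astype(int);k=11;s=im[v-k:v+k,u-k:u+k].astype(int);m=(s.max(2)<th)
  q=np.argwhere(m)[:,::-1]+[u-k,v-k];return len(q),q.mean(0),q.min(0),q.max(0)
def disc(im,c):
  u,v=proj(c,(561,-136,72)).astype(int);k=30;s=im[v-k:v+k,u-k:u+k].astype(int);m=(s.min(2)>150).astype(np.uint8)
  n,l,st,ce=cv2.connectedComponentsWithStats(m);i=1+np.argmax(st[1:,4]);return st[i]+[u-k,v-k,0,0,0],ce[i]+[u-k,v-k]
for c,o in((t,A[0]),(sd,A[1])):
  print(c["name"],dk(o,c),dk(c["img"],c));print(disc(o,c),disc(c["img"],c))
print(pose()[0])
# triangulate disc centres
a=[];
for q in(0,1):
  cs=[(c,disc(im,c)[1]) for c,im in((t,(A[0],t["img"])[q]),(sd,(A[1],sd["img"])[q]))];print(tri(*cs))
  cs=[(c,dk(im,c)[1]) for c,im in((t,(A[0],t["img"])[q]),(sd,(A[1],sd["img"])[q]))];print("knob",tri(*cs))
E
```

```text
[ 515.3362 -229.1987   81.8505] [179.9956  -0.0012 -59.7206] 0.18664960688985346 [-0.4615 -0.0028  0.451 ] [-0.5356  0.5253  1.8129 -0.0001  0.8034  2.0776]
top (21, array([367.0952, 240.5238]), array([365, 238]), array([369, 243])) (20, array([367. , 240.5]), array([365, 238]), array([369, 243]))
(array([ 349,  225,   40,   41, 1048]), array([368.2977, 243.7032])) (array([349, 224,  34,  37, 893]), array([365.1321, 241.8522]))
side (29, array([336.8621, 224.6207]), array([336, 220]), array([338, 230])) (29, array([336.931 , 224.4138]), array([336, 220]), array([338, 230]))
(array([320, 221,  47,  22, 662]), array([339.9411, 231.4789])) (array([319, 221,  46,  23, 657]), array([338.8569, 231.9437]))
[ 515.3589 -229.1912   81.8569]
[ 558.6182 -138.7138   72.0047]
knob [ 563.4367 -134.4328   93.4244]
[ 560.5463 -132.3871   74.7568]
knob [ 563.2598 -134.2074   94.2695]
```

The cover hasn't moved: in top and side the knob is still at (367,240) and (337,225), so the fingers didn't catch it. Going back up to re-measure from above the knob.

>>> {"api": "move_arm", "payload": {
  "plan": [
    [[0,0,0],[0,0,-0.03],-0.4],
    [[0,0,-10],[0,0,-0.058],-0.4],
    [[0,0,-20],[-0.02,-0.03,-0.058],-0.4],
    [[0,0,-30],[-0.04,-0.06,-0.058],-0.4],
    [[0,0,-40],[-0.0575,-0.0883,-0.058],-0.4]
  ]
}}

```text
t: 25.98
eef_pos: [563.0, -134.0, 140.0]
tcp_rot: [3.142, -0.0, -0.339]
ft_force: [1.2, -0.2, -0.2]
opening: 0.303
grip_force: 0.0
```

>>> {"api": "move_arm", "payload": {
  "plan": [
    [[0,0,-10],[0,0,0],-0.4],
    [[0,0,-20],[0,0,0],-0.4],
    [[0,0,-30],[0,0,0],-0.4],
    [[0,0,-30],[0,0,0],-0.4],
    [[0,0,-30],[0,0,0],-0.4]
  ]
}}

```text
t: 26.6
eef_pos: [562.6, -135.0, 139.9]
tcp_rot: [3.142, 0.0, 0.175]
ft_force: [0.8, -0.4, 0.6]
opening: 0.299
grip_force: 0.0
```

```bash
python3 - <<'E'
from fit import *
w=cam("wrist");save(w,"raw22.png");E_=np.array(w["extrinsics"])
p,r=pose();print(r.inv().apply(E_[:3,3]-p))
for z in(106,72):print(z,"tcp axis",proj(w,[p[0],p[1],z]),"knob est",proj(w,(562.5,-135,z)))
im=w["img"].astype(int);m=(im.max(2)<60).astype(np.uint8)
n,l,st,ce=cv2.connectedComponentsWithStats(m[:300]);print([(st[i].tolist(),ce[i]) for i in range(1,n) if st[i][4]>60])
m=(im.min(2)>130).astype(np.uint8);n,l,st,ce=cv2.connectedComponentsWithStats(m[:300]);print([(st[i].tolist(),ce[i]) for i in range(1,n) if st[i][4]>1500])
print([(round(float(a)),float(b)) for a,b in fit(w)])
E
```

```text
[ 562.5792 -135.0453  139.8717] [179.9947   0.0001  10.0537] 0.2985097091745873 [ 0.8455 -0.4204  0.5877] [-0.3497  0.4694  1.7218 -0.0001  0.9504  1.0457]
[  71.9862   -0.0561 -204.1645]
106 tcp axis [315.8591 249.3318] knob est [315.7766 249.4862]
72 tcp axis [315.8407 236.3301] knob est [315.7678 236.468 ]
[([571, 60, 33, 16, 380], array([587.4105,  67.4526])), ([309, 232, 16, 27, 364], array([316.6786, 245.    ])), ([260, 272, 28, 28, 496], array([276.381 , 288.5444])), ([345, 272, 27, 28, 498], array([355.4598, 288.5321])), ([39, 286, 42, 14, 398], array([ 62.8392, 293.8693])), ([552, 286, 41, 14, 389], array([568.7686, 293.9357])), ([172, 295, 84, 5, 305], array([209.4787, 297.5869])), ([377, 295, 84, 5, 268], array([425.7687, 297.6903]))]
[([258, 0, 69, 52, 2668], array([291.6792,  21.2744])), ([450, 2, 158, 141, 11018], array([526.3531,  69.8232])), ([263, 184, 109, 116, 8603], array([317.4   , 236.3419])), ([373, 222, 93, 78, 3763], array([422.1552, 263.0003])), ([169, 228, 63, 67, 2846], array([197.6778, 262.202 ]))]
[(100, -83.0), (111, 36.0), (116, -84.0), (117, 38.0), (119, 37.0)]
```

```bash
python3 - <<'E'
from fit import *
w=cam("wrist");p,r=pose()
for z in(0,-10,-20,-30,-40):print(z,[proj(w,p+r.apply([x,y,z])).round(0) for x in(10,0,-10) for y in(14,26)])
im=w["img"].astype(int).max(2)
for row in range(256,330,6):print(row,"".join("#" if v<60 else ("+" if v<110 else ".") for v in im[row,240:395:2]))
E
```

```text
[ 562.616  -135.0355  139.8624] [179.9945  -0.0005  10.0946] 0.299483958437742 [-0.3272 -0.2513 -0.3933] [-0.3497  0.4694  1.7217 -0.0001  0.9504  1.045 ]
0 [array([340., 250.]), array([361., 250.]), array([340., 266.]), array([360., 266.]), array([340., 282.]), array([360., 282.])]
-10 [array([341., 255.]), array([363., 255.]), array([341., 272.]), array([362., 272.]), array([341., 289.]), array([362., 288.])]
-20 [array([343., 261.]), array([365., 261.]), array([342., 279.]), array([365., 278.]), array([342., 296.]), array([364., 296.])]
-30 [array([344., 267.]), array([368., 267.]), array([344., 286.]), array([367., 286.]), array([343., 304.]), array([366., 303.])]
-40 [array([346., 274.]), array([371., 274.]), array([345., 294.]), array([370., 293.]), array([344., 312.]), array([369., 312.])]
256 ++++++++++++++......................#####+......................+.++++++++++++
262 +++++++++++++++................................................+++++++++++++++
268 .......++++++++++..............................................++++++++++++...
274 ++++..............+###+...............................+###...+++++++++++......
280 +++++++++.......########.............................#######+.++++++++........
286 ++++++++++++..##########.............................##########+++++..........
292 ++++++++++..############..........+..................############++...........
298 ########+.+#############.............................#############...#########
304 ########################.............................#########################
310 ########################+........+...++++++..........#########################
316 #####+.+.###############.........+...+++++...........###############.+.+######
322 ####+..+.+##############.............................+#############..+..+#####
328 ####...+##################+++++#++++++++++++++++++++++###############+...#####
```

The finger silhouettes (tips at row ~272, ±31 px) show the real tips about 38 mm behind the nominal TCP, so at TCP z=82 they passed over the knob. I need to go lower: TCP z≈50 puts the tips at about 88.

>>> {"api": "move_arm", "payload": {
  "plan": [
    [[0,0,0],[0,0.0005,0.04],-0.5],
    [[0,0,0],[0,0.0005,0.075],-0.5],
    [[0,0,0],[0,0.0005,0.085],-0.62],
    [[0,0,0],[0,0.0005,0.09],-0.62],
    [[0,0,0],[0,0.0005,0.09],-0.62]
  ]
}}

```text
t: 27.32
eef_pos: [563.2, -135.7, 50.6]
tcp_rot: [3.141, -0.001, 0.179]
ft_force: [0.2, 0.4, -0.1]
opening: 0.189
grip_force: 0.0
```

```bash
python3 - <<'E'
from fit import *
for b in [(37.5,10),(27,6),(17,1),(7,-4),(-3,-9),(-13,-14)]:print(b,*rel(p,r,*Q(*b,p[2])))
w=cam("wrist");save(w,"raw23.png")
im=w["img"].astype(int).max(2)
for row in range(216,330,6):print(row,"".join("#" if v<60 else ("+" if v<110 else ".") for v in im[row,240:395:2]))
E
```

```text
[ 563.1568 -135.661    50.624 ] [179.9642  -0.0543  10.2588] 0.18901431642619157 [ 0.2128  0.3604 -0.104 ] [-0.3504  0.5863  1.7996 -0.0001  0.7545  1.0414]
(37.5, 10) [ 0.04 -0.05  0.26] [-0.0022 -0.0001 -0.    ]
(27, 6) [ 0.03 -0.06  4.26] [0.0018 0.0098 0.    ]
(17, 1) [ 0.03 -0.06  9.26] [0.0039 0.0197 0.    ]
(7, -4) [ 0.03 -0.06 14.26] [0.0042 0.0298 0.    ]
(-3, -9) [ 0.03 -0.06 19.26] [0.0027 0.0398 0.    ]
(-13, -14) [ 0.02 -0.06 24.26] [-0.0004  0.0494  0.    ]
216 +++++++++++++++++..........................................+..................
222 +++++++++++++...................................................+.........+.+.
228 ++++++++++.........................................................+..........
234 +++++++...............................................................++......
240 +++++.........................................................................
246 +++.........................................................................++
252 ++........................................................................++..
258 +......................................
[... 252 characters left out ...]
......####+........................+
282 .....................########....###########....#######+.....................+
288 ...................+#########....###########....#########....................+
294 +.................###########...+###########....###########.................++
300 #############################...############+...##############################
306 #############################...#############...##############################
312 #############################...############....##############################
318 ################...+#########.....########+.....#########+...#################
324 ###############+...+########+...................#########....+################
```

The knob is now clearly between the fingers. Swinging the cover.

>>> {"api": "move_arm", "payload": {
  "plan": [
    [[0,0,4],[0.0018,0.0098,0],-0.62],
    [[0,0,9],[0.0039,0.0197,0],-0.62],
    [[0,0,14],[0.0042,0.0298,0],-0.62],
    [[0,0,19],[0.0027,0.0398,0],-0.62],
    [[0,0,24],[-0.0004,0.0494,0],-0.62]
  ]
}}

```text
t: 28.0
eef_pos: [572.0, -184.5, 51.1]
tcp_rot: [3.141, -0.002, -0.243]
ft_force: [1.3, 1.8, 0.2]
opening: 0.192
grip_force: 0.9
```

```bash
python3 - <<'E'
from fit import *
a=np.degrees(np.arctan2(*(p[:2]-P)[::-1]));print("phi",a,np.linalg.norm(p[:2]-P))
for b in [(-23,-20),(-33,-27),(-43,-34),(-53,-41),(-61,-48)]:print(b,*rel(p,r,*Q(*b,p[2])))
t=cam("top");u,v=proj(t,(590,-136,72)).astype(int);print(t["img"][v,u])
w=cam("wrist");im=w["img"].astype(int).max(2)
for row in range(270,325,8):print(row,"".join("#" if v<60 else ("+" if v<110 else ".") for v in im[row,240:395:2]))
E
```

```text
[ 572.0003 -184.5225   51.0591] [179.9922  -0.1365 -13.8952] 0.1922475124611413 [1.3439 1.7516 0.1832] [-0.4221  0.6095  1.7448  0.0004  0.7849  1.391 ]
phi -13.060049113553227 58.51384070097771
(-23, -20) [ 0.   -0.14  6.1 ] [-0.0012  0.01   -0.    ]
(-33, -27) [-0.01 -0.14 13.1 ] [-0.0037  0.0198 -0.    ]
(-43, -34) [-0.02 -0.14 20.1 ] [-0.0078  0.0291 -0.    ]
(-53, -41) [-0.02 -0.14 27.1 ] [-0.0135  0.0374 -0.    ]
(-61, -48) [-0.03 -0.13 34.1 ] [-0.019   0.0433 -0.    ]
[68 57 48]
270 ................................+#####+...................................++++
278 ........................#####.###########.......#####.........................
286 ....................#########+###########.......#########.....................
294 ..................#######################+......###########...................
302 #########################################+......##############################
310 ########################################+......+##############################
318 ################...+#########...................#########+...#################
```

Knob is in contact with the trailing finger and moving, grip force 0.9 N. Continuing.

>>> {"api": "move_arm", "payload": {
  "plan": [
    [[0,0,6],[-0.0012,0.01,0],-0.62],
    [[0,0,13],[-0.0037,0.0198,0],-0.62],
    [[0,0,20],[-0.0078,0.0291,0],-0.62],
    [[0,0,27],[-0.0135,0.0374,0],-0.62],
    [[0,0,34],[-0.019,0.0433,0],-0.62]
  ]
}}

```text
t: 28.72
eef_pos: [542.6, -221.7, 50.6]
tcp_rot: [-3.141, -0.001, -0.835]
ft_force: [0.5, 1.8, 0.6]
opening: 0.189
grip_force: 0.8
```

```bash
python3 - <<'E'
from fit import *
a=np.degrees(np.arctan2(*(p[:2]-P)[::-1]));print("phi",a,np.linalg.norm(p[:2]-P))
for b in [(-69,-53),(-76,-57),(-80,-60),(-84,-60),(-87,-60)]:print(b,*rel(p,r,*Q(*b,p[2])))
w=cam("wrist");im=w["img"].astype(int).max(2)
for row in range(254,325,8):print(row,"".join("#" if v<60 else ("+" if v<110 else ".") for v in im[row,240:395:2]))
E
```

```text
[ 542.6158 -221.732    50.633 ] [-179.9703   -0.067   -47.8271] 0.18923240146171494 [0.4709 1.8043 0.6277] [-0.5006  0.5939  1.7822  0.0002  0.7642  1.9048]
phi -61.29553196812958 57.497991807652895
(-69, -53) [-0.03 -0.07  5.17] [-0.0018  0.0076 -0.    ]
(-76, -57) [-0.03 -0.06  9.17] [-0.0048  0.014  -0.    ]
(-80, -60) [-0.04 -0.06 12.17] [-0.0068  0.0175 -0.    ]
(-84, -60) [-0.04 -0.06 12.17] [-0.0091  0.0208 -0.    ]
(-87, -60) [-0.04 -0.06 12.17] [-0.011   0.0232 -0.    ]
254 ..............................................................................
262 ..............................................................................
270 ................................#######.......................................
278 ........................#####.###########.......#####........................+
286 ....................#####################.......#########.................++++
294 ..................#######################.......###########..............+++++
302 #########################################.......##############################
310 ########################################.......+##############################
318 ################...+#########...................#########+...#################
```

>>> {"api": "move_arm", "payload": {
  "plan": [
    [[0,0,5],[-0.0018,0.0076,0],-0.62],
    [[0,0,9],[-0.0048,0.014,0],-0.62],
    [[0,0,12],[-0.0068,0.0175,0],-0.62],
    [[0,0,12],[-0.0091,0.0208,0],-0.62],
    [[0,0,12],[-0.0105,0.0225,0],-0.62]
  ]
}}

```text
t: 29.4
eef_pos: [519.4, -229.2, 50.3]
tcp_rot: [-3.14, -0.002, -1.04]
ft_force: [11.0, 2.8, -2.4]
opening: 0.189
grip_force: 5.5
```

>>> {"api": "move_arm", "payload": {
  "plan": [
    [[0,0,0],[-0.0004,0.0009,0],-0.62],
    [[0,0,0],[-0.0004,0.0009,0],-0.62]
  ]
}}

```text
t: 29.65
eef_pos: [519.5, -229.2, 50.3]
tcp_rot: [-3.139, -0.003, -1.04]
ft_force: [9.5, 3.4, -1.1]
opening: 0.194
grip_force: 4.8
```

```bash
python3 - <<'E'
from fit import *
a=np.degrees(np.arctan2(*(p[:2]-P)[::-1]));print("phi",a,np.linalg.norm(p[:2]-P),s["grip_force"])
w=cam("wrist");im=w["img"].astype(int).max(2)
for row in range(254,325,8):print(row,"".join("#" if v<60 else ("+" if v<110 else ".") for v in im[row,240:395:2]))
E
```

```text
[ 519.4964 -229.1735   50.3095] [-179.8485   -0.1507  -59.6133] 0.19370861760235414 [ 9.4553  3.45   -1.1221] [-0.5323  0.5734  1.8306  0.0015  0.734   2.0778]
phi -85.55737544301765 58.04788022013715 4.816596508026123
254 .........................................................................++..+
262 ..........................................................................++++
270 ..................................##+.....................................++++
278 ........................#####.###########.......#####.....................+++.
286 ....................#####################.......#########.................++..
294 ..................#######################.......###########...................
302 #########################################.......##############################
310 #########################################......+##############################
318 ################...+#########...................#########+...#################
```

A 10 N reaction with the pose stalled at knob-over-jar means the cover is on its stop. Opening, lifting clear and checking.

>>> {"api": "move_arm", "payload": {
  "plan": [
    [[0,0,0],[0,0,0],-0.2],
    [[0,0,0],[0,0,0],-0.2],
    [[0,0,0],[0,0,0],-0.2],
    [[0,0,0],[0,0,0],-0.2]
  ]
}}

```text
t: 30.2
eef_pos: [517.6, -229.2, 49.8]
tcp_rot: [3.141, 0.0, -1.042]
ft_force: [0.1, 0.1, 0.7]
opening: 0.395
grip_force: 0.0
```

>>> {"api": "move_arm", "payload": {
  "plan": [
    [[0,0,0],[0,0,-0.02],-0.2],
    [[0,0,0],[0,0,-0.06],-0.2],
    [[0,0,0],[0,0,-0.12],-0.2],
    [[0,0,0],[0,0,-0.18],-0.2],
    [[0,0,0],[0,0,-0.22],-0.2]
  ]
}}

```text
t: 30.82
eef_pos: [517.8, -229.3, 272.8]
tcp_rot: [-3.14, -0.002, -1.042]
ft_force: [1.3, -0.4, -0.2]
opening: 0.399
grip_force: 0.0
```

```bash
python3 - <<'E'
from fit import *
w=cam("wrist");save(w,"raw30.png");print([(round(float(a)),float(b)) for a,b in fit(w)])
m=(w["img"].astype(int).max(2)<60).astype(np.uint8);n,l,st,ce=cv2.connectedComponentsWithStats(m[:262]);print([(st[i].tolist(),ce[i]) for i in range(1,n) if 40<st[i][4]<900])
print(proj(w,(521,-229,106)),proj(w,(521,-229,72)))
t=cam("top");sd=cam("side")
for c in(t,sd):
  for n_ in("cover_knob","scoop","ball0"):
    for d in eyes.cut_out(c,n_)[:4]:print(c["name"],n_,round(d["score"],2),d["uv"],d["mask"].sum())
  print(proj(c,(521,-229,72)),"scoop",proj(c,(475,-23,5)))
for d in eyes.cut_out(w,"ball0"):
  if d["mask"].sum()<600:print("w ball",d["score"],d["uv"],d["mask"].sum(),onz(w,d["uv"],10)[:2])
E
```

```text
[ 517.7743 -229.3299  272.8471] [-179.9321   -0.136   -59.7148] 0.39905667496865804 [ 1.2957 -0.4225 -0.2438] [-0.5335  0.3239  1.5769 -0.0001  1.2381  2.0795]
[(80, -86.0), (87, -82.0), (105, -85.0), (109, -83.0), (112, -84.0)]
[([168, 24, 19, 16, 168], array([176.9821,  31.3036])), ([512, 116, 29, 13, 332], array([526.1355, 121.9699])), ([307, 201, 10, 15, 122], array([311.5738, 208.0574]))]
[310.9923 212.0098] [311.4039 206.2054]
top cover_knob 0.91 [452.6, 157.1] 994
top cover_knob 0.65 [506.2, 326.8] 2239
top scoop 0.73 [316.9, 282.5] 1047
top scoop 0.33 [339.1, 172.7] 533
[410.0354 259.5849] scoop [316.9153 285.1141]
side cover_knob 0.86 [366.6, 216.8] 608
side cover_knob 0.57 [306.7, 174.0] 455
side cover_knob 0.53 [444.7, 182.4] 328
side scoop 0.75 [353.7, 286.7] 1162
[370.2886 215.7409] scoop [350.1577 293.7756]
```

The cover fits at its closed angle with the knob over the jar centre, the scoop is flat, and no stray balls are detected. Handing in.

```bash
python3 -c "
from cell import env
print(env.job_done())"
```

```text
the job is handed in; nothing more can be done
None
```

I handed the job in at about 31 s: all five balls appear to be in the jar, none was detected anywhere else, the cover is shut against its stop, and the scoop is flat on the bench near (452, −20).

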